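# Dig out the buried pylon, clamp it to torque, tidy the yokes away

### The job

First lift every steel yoke off the aluminium pylon in the deep bin and stand them all upright in the shallow tray; then take the pylon out and lay it between the open jaws of the vise, with its square ends on the two rests, and only then turn the black torque knob clockwise until the jaws have closed on the pylon and the knob slips on its collar with a click; stop there, less than a quarter turn past the slip. Last of all stand the yokes back upright in the empty bin, and leave the bystanding parts on the bench where they are.

Things in the scene. Friction and masses are not known exactly. Their poses are not given: they have to be found in the camera images.
- bin: Deep fixed grey plastic bin, outside 245 x 175 x 65 mm, walls and floor 5 mm. Origin: centre of its underside, on the bench; x along its length, z up. It and the tray may stand in each other's places.
- tray: Shallow fixed dark steel tray, outside 245 x 175 x 25 mm, walls and floor 5 mm, long enough for four yokes in a row along it. Origin: centre of its underside, on the bench; x along its length, z up.
- pylon_mid (a point): Centre of the loose aluminium pylon (about 0.25 to 0.5 kg): a round tube 28 mm across between two square ends, each 38 x 38 x 38 mm; 170 mm long in all, bare tube for the middle 94 mm. x along it, z up; its centre is 19 mm above what it lies on. It lies on the bin floor, roughly along the bin, under the yokes; both ends are alike.
- seat (a point): Where the pylon's centre is when clamped in the fixed vise. x runs along the clamped pylon, y from the moving jaws towards the fixed jaws, z up. 19 mm below it are the tops of two rests, each 38 mm long, centred 66 mm either way along x; between them it is open down to the base, 49 mm below the seat. The two fixed jaws' faces are 19 mm to +y.
- vise: The fixed vise. Origin: underside, below the seat (which is 61 mm up); axes as the seat's. Fixed and moving jaws stand over the two rests, up to 11 mm above the seat; a low beam joins the moving jaws on the -y side, its top 27 mm below the seat. The gear housing with the knob on top stands 165 mm to -x, the nearer end to the robot.
- jaw_face (a point): Middle of the plane of the moving jaws' faces, at seat height. In the frame of the seat its y is -51 mm when fully open (70 mm gap) and -19 mm when closed on the pylon's square ends. The jaws advance 6 mm per radian of the spindle, push the pylon against the fixed jaws, and ride on a spring (4 N/mm) that keeps the grip once the knob is let go.
- knob_grip (a point): On the vertical axis of the black round torque knob (60 mm across, 34 mm tall, knurled), at the height to grip: 13 mm below its top, 22 mm above the steel collar (78 mm across, 10 mm thick) under it. White lines on knob and collar are in line at the start; as the knob slips, its line runs ahead of the collar's. Any hold across the knob will do.
- spindle (a joint): Turn of the collar under the knob, rad, growing clockwise seen from above as the jaws close; starts between 0 and 1.2, about 5.3 as the jaws close on the pylon, then up to 0.8 more as the spring behind them is pressed. Until then it turns with the knob (0.07 N m); let go, it springs back up to 0.5 and then holds.
- knob (a joint): Slip of the knob on its collar, rad, clockwise from above: 0 at the start, near 0 (below 0.25) while both turn together; once the jaws can press no harder the clutch lets go at about 0.18 N m and this grows as the knob is turned on. The click counts as made at 0.4; 1.9 or more is overdone (a quarter turn is 1.57). It stays where it is left.
- yoke0_boss (a point): One of up to four alike steel yokes (0.22 kg; None if absent): an upside-down U, 44 mm long (x), 64 mm wide (y), its 7 mm legs standing either side of the pylon (50 mm between them), its bridge over the pylon, underside 42 and top 50 mm up, and on it a square boss 24 x 24 x 28 mm to grip. The point is the boss centre, 64 mm above what the yoke stands on; z up.
- yoke1_boss (a point): The same for another yoke, None if absent.
- yoke2_boss (a point): The same for another yoke, None if absent.
- yoke3_boss (a point): The same for another yoke, None if absent.
- rotator: Green anodized rotator, round, 60 mm across, 44 mm tall. A loose bystander: leave it alone. Origin at the centre of its underside.
- cushion: Black rubber heel cushion, 85 x 60 x 28 mm. A loose bystander: leave it alone. Origin at the centre of its underside.
- swivel: Steel swivel block, 60 x 50 mm, 50 mm tall. A loose bystander: leave it alone. Origin at the centre of its underside.
- nut: Brass collar nut, 64 mm across, 24 mm tall. A loose bystander: leave it alone. Origin at the centre of its underside.
- driver: Screwdriver lying at the right of the vise, about 200 mm long. A loose bystander: leave it alone. Origin at the centre of its underside.
- sleeve: Short aluminium sleeve standing on end, 54 mm across, 70 mm tall. A loose bystander: leave it alone. Origin at the centre of its underside.
Things that resemble listed ones, but are neither listed nor needed, are in the scene too. Of the things shaped like the part that bears pylon_mid, the aluminium one is meant.

How it is judged (in metres and radians):
On the way, in this order (a step that is already met when the one before it is completed fails the run):
1. every yoke present stands in the tray (x of yoke0_boss in the frame of tray between -0.115 and 0.115 m and y of yoke0_boss in the frame of tray between -0.08 and 0.08 m and height (world z) of each of yoke0_boss, yoke1_boss, yoke2_boss, yoke3_boss below 0.078 m and angle between each of yoke0_boss, yoke1_boss, yoke2_boss, yoke3_boss's own z axis and vertical below 0.2 rad and x of yoke1_boss in the frame of tray between -0.115 and 0.115 m and y of yoke1_boss in the frame of tray between -0.08 and 0.08 m and x of yoke2_boss in the frame of tray between -0.115 and 0.115 m and y of yoke2_boss in the frame of tray between -0.08 and 0.08 m and x of yoke3_boss in the frame of tray between -0.115 and 0.115 m and y of yoke3_boss in the frame of tray between -0.08 and 0.08 m), for 0.2 s.
2. the pylon lies on both rests between the jaws, the knob not yet slipped (x of pylon_mid in the frame of seat between -0.015 and 0.015 m and z of pylon_mid in the frame of seat between -0.005 and 0.006 m and angle between the x axis of pylon_mid and the x axis of seat, either way round below 0.5 rad and value of joint knob below 0.2 rad and contact force between the fingers and pylon below 0.1 N), for 0.2 s.
3. the jaws are closed square on the pylon and the knob has slipped and clicked (x of pylon_mid in the frame of seat between -0.015 and 0.015 m and z of pylon_mid in the frame of seat between -0.005 and 0.006 m and angle between the x axis of pylon_mid and the x axis of seat, either way round below 0.5 rad and angle between the x axis of pylon_mid and the x axis of seat, either way round below 0.06 rad and y of pylon_mid in the frame of seat between -0.005 and 0.005 m and y of jaw_face in the frame of seat above -0.0215 m and value of joint knob above 0.4 rad), for 0.1 s.
4. every yoke present stands in the bin again (x of yoke0_boss in the frame of bin between -0.115 and 0.115 m and y of yoke0_boss in the frame of bin between -0.08 and 0.08 m and height (world z) of each of yoke0_boss, yoke1_boss, yoke2_boss, yoke3_boss below 0.078 m and angle between each of yoke0_boss, yoke1_boss, yoke2_boss, yoke3_boss's own z axis and vertical below 0.2 rad and x of yoke1_boss in the frame of bin between -0.115 and 0.115 m and y of yoke1_boss in the frame of bin between -0.08 and 0.08 m and x of yoke2_boss in the frame of bin between -0.115 and 0.115 m and y of yoke2_boss in the frame of bin between -0.08 and 0.08 m and x of yoke3_boss in the frame of bin between -0.115 and 0.115 m and y of yoke3_boss in the frame of bin between -0.08 and 0.08 m), for 0.2 s.
At the end, for the whole second after the job is handed in: Every yoke present stands upright (within 0.2 rad) in the bin again; the pylon lies on both rests, within 15 mm of the seat lengthwise, within 5 mm across and square to the jaws within 0.06 rad, gripped by the moving jaws (over 1 N); the knob has slipped between 0.4 and 1.9 rad; all at rest (all of step 3 and all of step 4 and linear speed of each of yoke0, yoke1, yoke2, yoke3, pylon below 0.02 m/s and value of joint knob below 1.9 rad and contact force between jaw and pylon above 1 N); the robot touches nothing.
It fails at once if the knob is turned on 1.9 rad or more past the slip (value of joint knob above 1.9 rad).
It fails at once if the knob is made to slip while the pylon is not between the jaws (value of joint knob above 0.4 rad and distance between pylon_mid and seat above 0.06 m).
It fails at once if a bystanding part on the bench is moved more than 30 mm (distance of any of rotator, cushion, swivel, nut, driver, sleeve from where it was at the start of the episode above 0.03 m).
Of yoke0, yoke1, yoke2, yoke3 only 2 to 4 are there at a start; the rules pass over those that are not, and their reading is None.
At some moment in a run one of yoke0, yoke1, yoke2, yoke3 may be knocked a few centimetres aside while the robot is not near it.
It also fails if it takes over 210 s, if anything falls off the work surface, if the arm or the gripper's body presses on something with over 40 N, if the wrist force passes 120 N, or if a joint passes its speed limit or range.

### The arm

A 7-joint arm with a two-finger parallel gripper is mounted at the origin on the work surface. World frame = base frame: x ahead of the robot, y to its left, z up, the work surface at z = 0. Lengths are in mm, angles in rad, forces in N, time in s.
With the tool pointing down it reaches from about 425 to 875 mm from the base axis. Payload 9.9 kg.
Tool frame: the origin (TCP) lies midway between the tips of the shut fingers; the grasp point (between the pads) lies r.grip_point_offset behind it (r.grip_point_offset is the distance from the TCP to the grasp point, in mm); z points along the fingers, y is the line along which they close (so a half turn about z gives the same grasp; the last joint's range is limited). The gripper opens to 85 mm and grips with 20 to 120 N. Pads are 22 mm wide; open, the fingers measure 114 mm over their backs; the gripper's body (76 mm by 85 mm) begins 54 mm behind the grasp point. The pads swing forward as they close: fully open they stand 13 mm farther back than shut.
Start: joints at [1.04, 0.576, 0.025, 1.437, -0.015, 1.129, -0.057], TCP at [291.66, -608.739, 231.289] pointing down, gripper open.
Joint ranges: [-2.76, 2.76], [-0.34, 2.15], [-1.52, 1.57], [0.19, 2.46], [-1.09, 4.23], [0.17, 1.99], [-2.82, 2.82]. Speed limits (rad/s): [2.22, 2.22, 3.01, 3.01, 3.14, 3.14, 3.14].

### API

Orientations are given as a rotation vector (axis times angle).
In Python, from workcell import r, eyes, ticket gives the robot as it stands. The module is installed in compiled form; this text tells all that it offers.
- The arm moves only by the shell command python3 -m jog 'ROWS' [FORCE]. ROWS is JSON, one flat list of numbers, 7 for each row, row after row: the shift along the tool's x, y, z in m, then the turn, a rotation vector about the tool's x, y, z in degrees, then the opening, from 0 (shut) to 1 (fully open). A call has 1 to 8 rows; each row is the pose to reach, as a shift and turn from the pose commanded when the call began, along the tool's axes at that moment; what a row does not reach only later rows make up. A row lasts 1/8 s, in which the tool goes at most 62.5 mm and 10.7 degrees, less where a joint would pass 70% of its speed; a pose out of reach is approached as far as the arm can. A call with a gripper value outside its range is refused whole. The fingers move at their own pace and stop on an object; FORCE is the grip in N (left out, the last holds). Time passes only in rows, so rows that repeat a pose let the fingers close. It gives the time, the measured TCP pose, the force, the opening and the grip force at its end, in the units of the state.
- r.observe(): the state, without advancing time (a new reading comes with each control period).
- eyes.get_image(name): name is "side" or "top" or "wrist"; returns the picture (384x512x3 uint8, red, green, blue); there is no depth.
- eyes.get_calibration(name): a dict with "camera_matrix" (3x3 intrinsics, pixels), "world_from_camera" (4x4, takes a point from camera to world coordinates); the wrist camera has in their place "hand_eye" (4x4, takes a point from camera to tool coordinates, whose origin is the TCP and whose axes are the flange's). Camera axes: x right, y down, z forward; pixel columns grow to the right and rows downward; lengths in mm; the calibration is good to about 2 mm. A picture is of the moment at which its call begins: read the wrist's pose just before it. get_calibration takes no time and is no camera call.
- ticket.hand_in(): hands the job in; it is judged then, once.
The state is a dict: "clock": time; "joint_positions": joint angles; "qd": joint speeds; "joint_efforts": joint torques, N m; "position": TCP position; "tool_rot": TCP orientation; "ft_force": force on the tool from outside, world axes, zero at the start; "moment": the same for the moment, N m; "gripper_width": opening from 0.0 (shut) to 1.0 (fully open); "grip_force": force on a finger pad.
Only numpy, scipy, OpenCV 4.12 (cv2) and the standard library are available. Lean on these libraries where they do the work, as an engineer would, in place of code of your own. Each camera call takes 0.05 s, during which the arm holds its last target. There are 200 camera calls.

## Working session

There is one attempt and no reset: what is moved stays moved. The work goes in short steps, Python scripts to look and compute and a shell command to move; the robot and the scene stay as the last step left them, time stands still between calls to the robot, and variables do not carry over. Pictures are saved under pics/ and viewed, at most 19 in all, crops included, and the job is handed in when it is done.

```bash
mkdir -p pics; python3 - <<'E'
from workcell import r, eyes
import cv2, numpy as np
s=r.observe(); print(s, r.grip_point_offset)
for n in ("top","side"):
    im=eyes.get_image(n); cv2.imwrite(f"pics/{n}0.png",im[:,:,::-1]); c=eyes.get_calibration(n); print(n,np.round(c["camera_matrix"],1).tolist(),np.round(c["world_from_camera"],3).tolist())
print(eyes.get_calibration("wrist"))
E
```

```text
{'clock': 0.0, 'joint_positions': array([ 1.04018535,  0.57651634,  0.0248436 ,  1.43793698, -0.01499024,
        1.12897951, -0.05651844]), 'qd': array([ 6.56573160e-04, -6.38233045e-04,  8.82041984e-04, -6.42943251e-05,
        2.47730170e-04,  5.39324836e-04,  1.11701038e-04]), 'joint_efforts': array([-1.17586904e-03, -7.65739560e+01,  2.25028194e+00, -2.85960299e+01,
        1.51960098e-02,  1.27514906e-02,  2.37742199e-05]), 'position': array([ 291.46470492, -608.31849453,  230.44301878]), 'tool_rot': array([-3.06196150e+00, -6.95703309e-01,  7.20166248e-04]), 'ft_force': array([-0.21056553,  0.37022148, -0.69458963]), 'moment': array([ 0.0203516 , -0.02535934,  0.01741277]), 'grip_force': 0.0, 'gripper_width': 0.9981456650817859} 18.700000000000003
top [[402.2, 0.0, 247.7], [0.0, 402.2, 186.8], [0.0, 0.0, 1.0]] [[-0.103, -0.974, 0.201, 249.579], [-0.995, 0.102, -0.016, -63.245], [-0.005, -0.202, -0.979, 1337.617], [0.0, 0.0, 0.0, 1.0]]
side [[379.3, 0.0, 252.5], [0.0, 379.3, 193.2], [0.0, 0.0, 1.0]] [[-0.761, -0.302, 0.574, -338.245], [-0.648, 0.381, -0.659, 897.53], [-0.02, -0.874, -0.486, 796.324], [0.0, 0.0, 0.0, 1.0]]
{'camera_matrix': array([[300.68555315,   0.        , 252.56358819],
       [  0.        , 300.68555315, 198.05697167],
       [  0.        ,   0.        ,   1.        ]]), 'hand_eye': array([[-9.28245504e-04, -9.63976743e-01, -2.65984918e-01,
         6.82563507e+01],
       [ 9.99999551e-01, -9.45744190e-04, -6.22955727e-05,
        -3.01679208e-01],
       [-1.91502208e-04, -2.65984857e-01,  9.63977188e-01,
        -1.42844888e+02],
       [ 0.00000000e+00,  0.00000000e+00,  0.00000000e+00,
         1.00000000e+00]])}
```

View pics/top0.png

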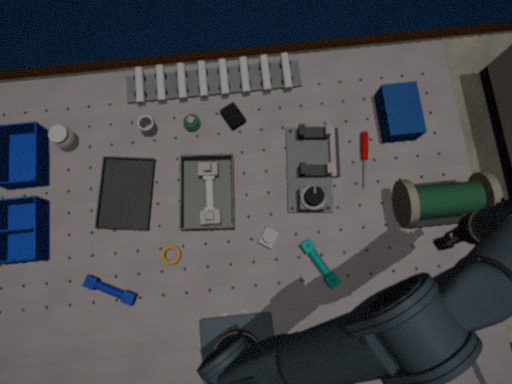

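View pics/side0.png

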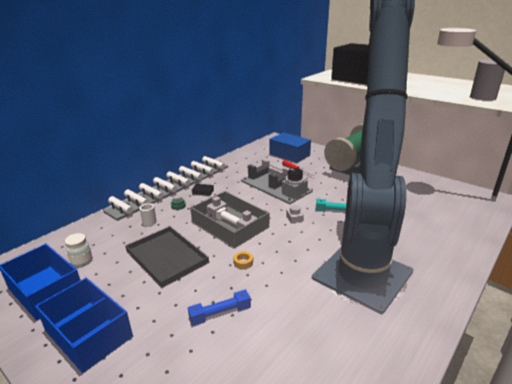

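The top view shows the grey bin at about (208,190) with the aluminium pylon in it, the dark tray at (126,193), and the vise at (315,168) with its black knob at (314,197). Blue (110,290) and teal (320,262) look-alikes of the pylon lie on the bench. Next is an enlarged crop of the bin and vise.

```bash
cat > h.py <<'E'
from workcell import r, eyes
import cv2, numpy as np
from scipy.spatial.transform import Rotation as R
def cam(n,s=None):
    c=eyes.get_calibration(n); K=c["camera_matrix"]
    if n!="wrist": return K,c["world_from_camera"]
    s=s or r.observe(); T=np.eye(4); T[:3,:3]=R.from_rotvec(s["tool_rot"]).as_matrix(); T[:3,3]=s["position"]
    return K,T@c["hand_eye"]
def ray(KT,px):
    K,T=KT; d=T[:3,:3]@np.linalg.solve(K,[px[0],px[1],1.]); return T[:3,3],d/np.linalg.norm(d)
def plane(KT,px,z):
    o,d=ray(KT,px); return o+d*(z-o[2])/d[2]
def proj(KT,p):
    K,T=KT; q=T[:3,:3].T@(np.array(p,float)-T[:3,3]); q=K@q; return q[:2]/q[2]
def tri(*obs):  # obs: (KT,px)
    A=np.zeros((3,3));b=np.zeros(3)
    for KT,px in obs:
        o,d=ray(KT,px);M=np.eye(3)-np.outer(d,d);A+=M;b+=M@o
    p=np.linalg.solve(A,b)
    return p, [float(np.linalg.norm(np.cross(p-ray(KT,px)[0],ray(KT,px)[1]))) for KT,px in obs]
def shot(n,name):
    s=r.observe(); KT=cam(n,s); im=eyes.get_image(n)[:,:,::-1].copy(); cv2.imwrite(f"pics/{name}.png",im); np.savez(f"pics/{name}.npz",K=KT[0],T=KT[1]); return im,KT
def load(name):
    z=np.load(f"pics/{name}.npz"); return cv2.imread(f"pics/{name}.png"),(z["K"],z["T"])
def tooly(): # heading of tool y axis in world (deg), tilt
    m=R.from_rotvec(r.observe()["tool_rot"]).as_matrix(); return np.degrees(np.arctan2(m[1,1],m[0,1])), np.degrees(np.arccos(-m[2,2]))
def go(p,yaw=None,s=None):
    """tool shift (m) and turn (deg) to bring TCP to world p mm, tool down, y axis heading yaw deg"""
    s=s or r.observe(); m=R.from_rotvec(s["tool_rot"]).as_matrix()
    sh=m.T@(np.array(p)-s["position"])/1000
    if yaw is None: yaw=np.degrees(np.arctan2(m[1,1],m[0,1]))
    cur=np.degrees(np.arctan2(m[1,1],m[0,1])); yaw=cur+((yaw-cur+90)%180-90)
    a=np.radians(yaw); y=np.array([np.cos(a),np.sin(a),0]); z=np.array([0,0,-1.]); x=np.cross(y,z)
    t=R.from_matrix(m.T@np.column_stack([x,y,z])).as_rotvec(degrees=True)
    print("shift",np.round(sh,4),"turn",np.round(t,1),"q7",round(s["joint_positions"][6],2)); return sh,t
E
python3 - <<'E'
from h import *
im=cv2.imread("pics/top0.png")[110:250,85:360]; cv2.imwrite("pics/topc.png",cv2.resize(im,None,fx=2.9,fy=2.9,interpolation=cv2.INTER_CUBIC))
K=cam("top")
for n,p,z in [("bin",(208,190),60),("tray",(126,193),25),("knob",(314,197),110),("vise",(313,150),61)]: print(n,plane(K,p,z))
go([560,-20,420],None); print(tooly())
E
```

```text
bin [514.34998394  44.57694476  60.        ]
tray [539.76665694 319.79268981  25.        ]
knob [ 447.88766287 -284.55030341  110.        ]
vise [ 612.30439557 -311.50203827   61.        ]
shift [ 0.4964 -0.4148 -0.1889] turn [-0.1  0.   0. ] q7 -0.06
(np.float64(-64.39746001032796), np.float64(0.08796123714948892))
```

View pics/topc.png

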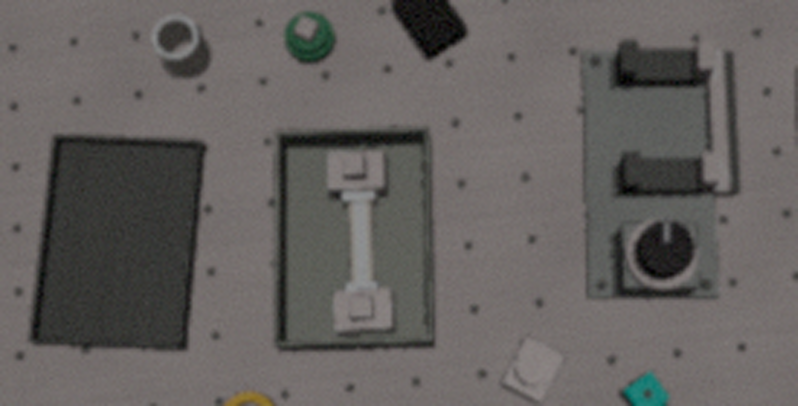

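The crop shows two yokes in the bin, over the pylon's square ends, with bosses at about (355,165) and (361,305). The aluminium pylon is the one in the bin. The tray is empty and the jaws are open. I'll bring the wrist camera over the bin.

```bash
python3 -m jog '[0,0,-0.06,0,0,0,1, 0,0,-0.12,0,0,0,1, 0.05,-0.04,-0.12,0,0,10,1, 0.1,-0.08,-0.12,0,0,20,1, 0.15,-0.12,-0.12,0,0,25.6,1, 0.2,-0.16,-0.12,0,0,25.6,1, 0.25,-0.2,-0.12,0,0,25.6,1, 0.3,-0.24,-0.12,0,0,25.6,1]' 40; python3 - <<'E'
from h import *
go([500,30,330],-90); print(tooly())
E
```

```text
clock: 1.1
position: [455.0, -268.9, 351.2]
tool_rot: [-3.141, -0.0, 0.0]
ft_force: [0.9, 0.3, 0.8]
gripper_width: 1.004
grip_force: 0.0
shift [ 0.045  -0.2989  0.0212] turn [-0.  0.  0.] q7 -1.12
(np.float64(-89.99490233792666), np.float64(0.010020142577351367))
```

```bash
python3 - <<'E'
from h import *
shot("wrist","w1")
E
python3 -m jog '[0.06,-0.02,-0.03,0,0,0,1, 0.1,-0.02,-0.06,0,0,0,1, 0.1,-0.02,-0.06,0,0,0,1, 0.1,-0.02,-0.06,0,0,0,1]'
python3 - <<'E'
from h import *
shot("wrist","w2")
E
python3 -m jog '[-0.05,-0.06,0.04,0,0,0,1, -0.05,-0.12,0.06,0,0,0,1, -0.05,-0.18,0.08,0,0,0,1, -0.05,-0.24,0.08,0,0,0,1, -0.05,-0.28,0.08,0,0,0,1, -0.05,-0.28,0.08,0,0,0,1,-0.05,-0.28,0.08,0,0,0,1]'
python3 - <<'E'
from h import *
shot("wrist","w3")
E
python3 -m jog '[0,-0.06,0,0,0,0,1, 0,-0.06,0,0,0,0,1, 0,-0.06,0,0,0,0,1]'
python3 - <<'E'
from h import *
d,_=shot("wrist","w4")
a,b,c=[load(n)[0] for n in("w1","w2","w3")]
g=np.vstack([np.hstack([a,b]),np.hstack([c,d])]); cv2.imwrite("pics/grid1.png",cv2.resize(g,(800,600),interpolation=cv2.INTER_AREA))
E
```

```text
clock: 1.65
position: [553.9, -251.3, 410.3]
tool_rot: [-3.141, 0.001, 0.003]
ft_force: [-0.2, 0.0, -0.2]
gripper_width: 1.002
grip_force: 0.0
clock: 2.58
position: [503.8, 27.7, 331.1]
tool_rot: [3.141, -0.002, -0.001]
ft_force: [-0.2, -0.5, 0.1]
gripper_width: 0.998
grip_force: 0.0
clock: 3.0
position: [504.6, 87.3, 331.2]
tool_rot: [3.141, -0.003, -0.0]
ft_force: [1.1, -0.6, -0.5]
gripper_width: 1.0
grip_force: 0.0
```

View pics/grid1.png

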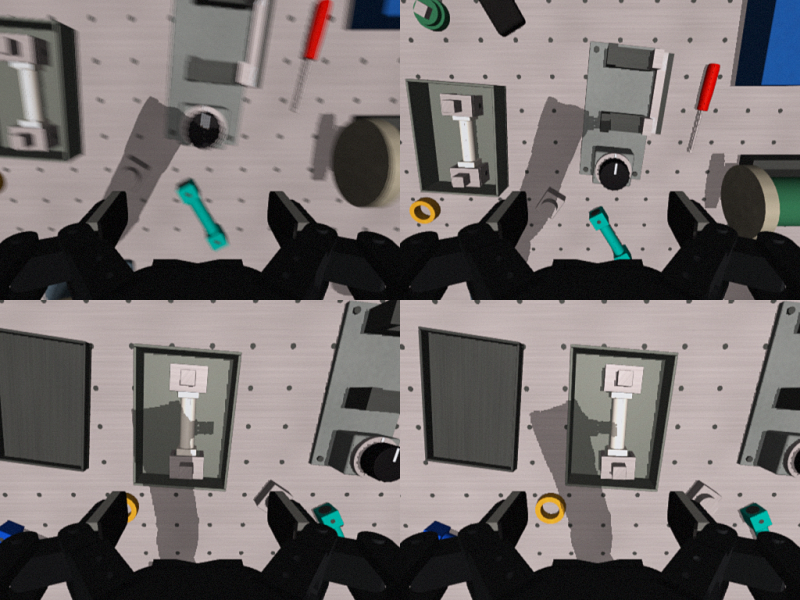

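The grid shows the bin with two yokes in the lower panels, with bosses at about (189,377)/(187,466) and (624,377)/(620,467). The vise with its black knob is in the upper panels. I'll enlarge both bin views to pick the boss corners.

```bash
python3 - <<'E'
from h import *
c,d=load("w3")[0],load("w4")[0]
g=np.hstack([c[50:250,165:315],d[50:250,210:360]]); cv2.imwrite("pics/bincrop.png",cv2.resize(g,(800,533),interpolation=cv2.INTER_CUBIC))
E
```

```text
(no output)
```

View pics/bincrop.png

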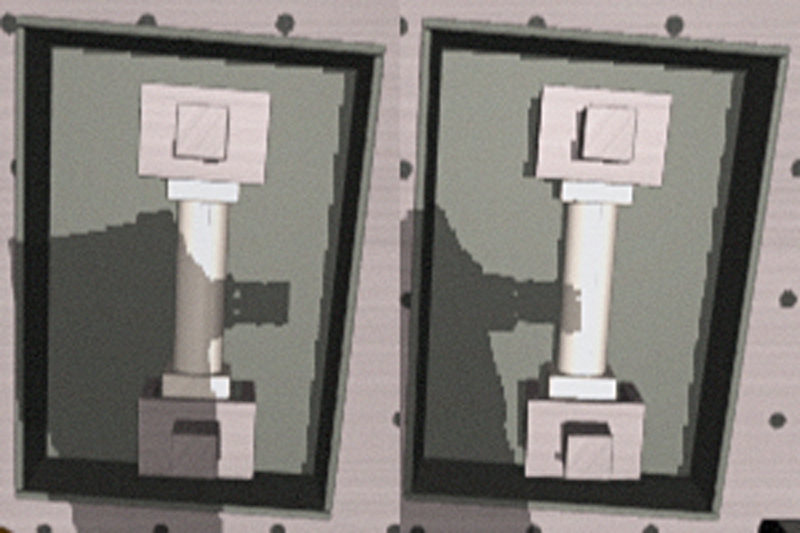

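The two crops show the far boss top at (201,131) and (610,132) and the near one at (194,455) and (589,456). The bin rim corners are also clear. I'll triangulate them and check the heights.

```bash
python3 - <<'E'
from h import *
K3,K4,K1,K2=[load(n)[1] for n in("w3","w4","w1","w2")]
s=800/300
f3=lambda x,y:(165+x/s,50+y/s); f4=lambda x,y:(210+(x-400)/s,50+y/s)
for n,a,b,z in [("far boss",(201.5,131),(610,132),83),("near boss",(194.5,455),(589,456),83),
  ("bin FL",(20,18),(424,20),65),("bin FR",(384,47),(787,50),65),("bin NR",(330,515),(717,513),65),("bin NL",(14,493),(404,493),65),
  ("pyl farend",(203,190),(596,190),43),("pyl nearend",(195.5,385),(583,386),43)]:
    p,e=tri((K3,f3(*a)),(K4,f4(*b))); print(n,np.round(p,1),np.round(e,1),"planes",np.round(plane(K3,f3(*a),z)[:2],1),np.round(plane(K4,f4(*b),z)[:2],1))
for gx,gy in [(419,327),(523,343),(516,470),(421,464)]: print("tray",np.round(plane(K4,((gx-400)*1.28,(gy-300)*1.28),25),1))
# yoke direction: far yoke bridge corners left panel at z=55
for p in [(141,84),(270,93),(262,184),(137,176)]: print("far yoke",np.round(plane(K3,f3(*p),55)[:2],1))
for p in [(140,398),(255,402),(253,479),(140,477)]: print("near yoke",np.round(plane(K3,f3(*p),55)[:2],1))
print(r.observe()["position"])
E
```

```text
far boss [590.9  42.7  83.6] [0.1 0.1] planes [590.7  42.8] [591.   42.7]
near boss [430.5  48.5  79.6] [0.1 0.1] planes [431.6  48.4] [431.8  48.9]
bin FL [643.8 130.3  54.7] [0. 0.] planes [642.1 127.8] [642.1 129.2]
bin FR [630.  -44.7  57. ] [0.3 0.3] planes [629.2 -43.3] [628.6 -42.1]
bin NR [389.2 -25.4  61.3] [0.8 0.8] planes [389.9 -25. ] [391.7 -24.3]
bin NL [405.  147.5  68. ] [0.4 0.4] planes [403.3 148.4] [404.1 147.9]
pyl farend [563.7  44.   38. ] [0.4 0.4] planes [563.5  43.8] [564.2  44.5]
pyl nearend [458.7  49.2  43.8] [0.1 0.1] planes [458.5  49.2] [458.6  49.1]
tray [677.9 394.3  25. ]
tray [652.2 217.4  25. ]
tray [417.2 252.   25. ]
tray [430.6 441.   25. ]
far yoke [614.   73.1]
far yoke [609.8   9.9]
far yoke [566.6  13.5]
far yoke [570.6  76.6]
near yoke [454.4  78.9]
near yoke [452.   16.5]
near yoke [407.3  17.4]
near yoke [408.6  80.4]
[504.62656998  86.91415857 331.22225943]
```

Heights agree with the text (boss tops near 83, bin rim near 65). I'll refine the tray pose from the top view, then grasp the far yoke.

```bash
python3 - <<'E'
from h import *
KT=load("w4")[1]; K=cam("top")
P=[]
for n,z,cs in [("tray",25,[(52,135),(205,143),(186,350),(32,343)]),("bin",65,[(277,132),(429,130),(436,346),(279,349)])]:
    Q=np.array([plane(K,(85+x/2.9,110+y/2.9),z)[:2] for x,y in cs]); print(n,np.round(Q,1).tolist(),Q.mean(0),[np.degrees(np.arctan2(*(a-b)[::-1])) for a,b in((Q[0],Q[3]),(Q[1],Q[2]))])
im,_=load("w4"); g=cv2.cvtColor(im,cv2.COLOR_BGR2GRAY)
m=((g<90)).astype(np.uint8); m[240:]=0; m[:,:10]=0
n,l,st,ce=cv2.connectedComponentsWithStats(m)
for i in np.argsort(-st[1:,4])[:4]+1:
    c=np.vstack(cv2.findContours((l==i).astype(np.uint8),0,2)[0]); q=cv2.approxPolyDP(cv2.convexHull(c),6,True)[:,0]
    print(st[i],[np.round(plane(KT,p,25)[:2],1).tolist() for p in q])
E
python3 -m jog '[0.0362,0.0222,0.06,0,0,4.6,1, 0.0862,0.0442,0.12,0,0,4.6,1, 0.0862,0.0442,0.18,0,0,4.6,1, 0.0862,0.0442,0.21,0,0,4.6,0.8, 0.0862,0.0442,0.24,0,0,4.6,0.8, 0.0862,0.0442,0.265,0,0,4.6,0.8, 0.0862,0.0442,0.273,0,0,4.6,0.8, 0.0862,0.0442,0.273,0,0,4.6,0.8]' 40
```

```text
tray [[673.8, 392.4], [645.5, 214.9], [406.7, 249.9], [432.5, 422.3]] [539.59070881 319.85418461] [np.float64(-7.058956855053679), np.float64(-8.339307907005612)]
bin [[637.8, 124.4], [622.2, -47.1], [378.0, -31.4], [392.5, 139.3]] [507.62878581  46.30248742] [np.float64(-3.4626532232888545), np.float64(-3.6887674797842944)]
[   24    34   137   186 21189] [[678.6, 393.2], [647.2, 214.3], [414.9, 259.3], [433.7, 435.5]]
[ 210   60  143  180 8744] [[645.7, 132.0], [631.2, -50.7], [379.9, -30.3], [385.7, 154.7]]
[ 452  167   60   56 1690] [[491.4, -301.6], [408.1, -274.3], [426.6, -226.7], [493.2, -230.1]]
[ 431    2   60  208 1033] [[714.9, -225.0], [430.0, -194.7], [647.3, -204.6]]
clock: 4.05
position: [590.8, 43.8, 58.4]
tool_rot: [3.139, -0.128, -0.0]
ft_force: [0.8, 1.3, 1.0]
gripper_width: 0.801
grip_force: 0.0
```

```bash
python3 -m jog '[0,0,0,0,0,0,0, 0,0,0,0,0,0,0, 0,0,0,0,0,0,0, 0,0,0,0,0,0,0, 0,0,-0.015,0,0,0,0, 0,0,-0.03,0,0,0,0, 0,0,-0.06,0,0,0,0, 0,0,-0.11,0,0,0,0]' 60; python3 - <<'E'
from h import *
K=cam("top")
for p in [(355,165),(361,305)]: print(plane(K,(85+p[0]/2.9,110+p[1]/2.9),83))
go([544,323,190],-98)
shot("wrist","w5"); im,_=shot("side","s5"); cv2.imwrite("pics/g5.png",np.hstack([cv2.resize(load("w5")[0],(400,300)),cv2.resize(im[150:300,130:330],(400,300))]))
E
```

```text
clock: 5.05
position: [589.7, 44.8, 169.0]
tool_rot: [3.139, -0.126, -0.004]
ft_force: [-0.3, -0.7, -1.3]
gripper_width: 0.265
grip_force: 59.3
[585.33998373  38.22084179  83.        ]
[428.78021931  44.69118422  83.        ]
shift [-0.0678 -0.2737 -0.0209] turn [0.  0.1 3.4] q7 -1.87
```

View pics/g5.png

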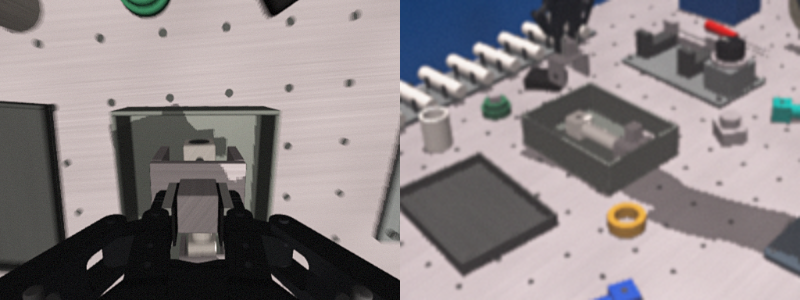

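The left panel shows the far yoke held upright in the fingers, and the right one shows the rest of the bin undisturbed. I'll place it in the far half of the tray.

```bash
python3 - <<'E'
from h import *
go([591,316,170],-98);go([591,316,60],-98)
E
```

```text
shift [-0.0245 -0.2696  0.0048] turn [-0.1 -0.5  3.4] q7 -1.87
shift [-0.0255 -0.2694  0.1148] turn [-0.1 -0.5  3.4] q7 -1.87
```

```bash
python3 -m jog '[-0.005,-0.055,0,0,0,1,0, -0.01,-0.11,0,0,0,2,0, -0.015,-0.165,0,0,0,3.4,0, -0.02,-0.22,0,0,0,3.4,0, -0.0255,-0.2694,0,0,0,3.4,0, -0.0255,-0.2694,0.02,0,0,3.4,0, -0.0255,-0.2694,0.06,0,0,3.4,0, -0.0255,-0.2694,0.09,0,0,3.4,0]'; python3 - <<'E'
from h import *
go([591,316,59],-98)
E
```

```text
clock: 6.15
position: [586.2, 315.2, 77.0]
tool_rot: [3.133, -0.218, -0.001]
ft_force: [0.5, -0.0, -2.9]
gripper_width: 0.268
grip_force: 59.7
shift [ 0.0046 -0.0014  0.018 ] turn [0. 0. 0.] q7 -2.34
```

```bash
python3 -m jog '[0.004,-0.001,0.01,0,0,0,0, 0.004,-0.001,0.017,0,0,0,0, 0.004,-0.001,0.017,0,0,0,0, 0.004,-0.001,0.017,0,0,0,0.5, 0.004,-0.001,0.017,0,0,0,0.8, 0.004,-0.001,0.017,0,0,0,0.8, 0.004,-0.001,-0.03,0,0,0,0.8, 0.004,-0.001,-0.09,0,0,0,0.8]'; python3 -m jog '[0.004,0.055,0,0,0,-3,0.8, 0.004,0.11,0,0,0,-6,0.8, 0.004,0.15,0,0,0,-6,0.8, 0.004,0.15,0,0,0,-6,0.8, 0.004,0.15,0,0,0,-6,0.8]'; python3 - <<'E'
from h import *
shot("wrist","w6")
go([431,48,150],-92);go([431,48,58.5],-92)
E
```

```text
clock: 7.15
position: [590.2, 315.4, 168.4]
tool_rot: [3.132, -0.219, -0.004]
ft_force: [0.9, 0.3, -0.3]
gripper_width: 0.799
grip_force: 0.0
clock: 7.78
position: [574.3, 167.5, 168.7]
tool_rot: [-3.14, 0.055, -0.001]
ft_force: [1.0, 0.4, 0.1]
gripper_width: 0.8
grip_force: 0.0
shift [-0.1391  0.1249  0.0183] turn [-0.1 -0.   0.1] q7 -2.04
shift [-0.1391  0.125   0.1098] turn [-0.1 -0.   0.1] q7 -2.04
```

View pics/w6.png

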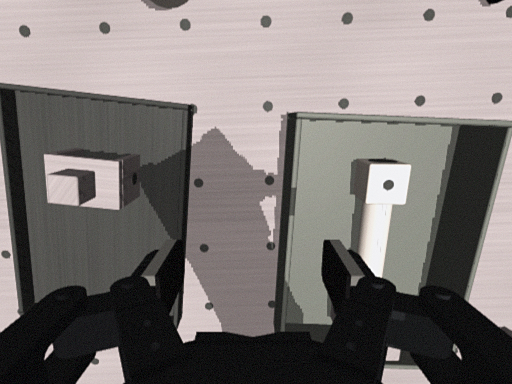

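The yoke stands upright in the far half of the tray, around (90,180), and the pylon's far end is bare at (382,185). Next I'll take the near yoke.

```bash
python3 -m jog '[-0.045,0.04,0,0,0,0,0.8, -0.09,0.08,0,0,0,0,0.8, -0.139,0.125,0,0,0,0,0.8, -0.139,0.125,0.02,0,0,0,0.8, -0.139,0.125,0.06,0,0,0,0.8, -0.139,0.125,0.095,0,0,0,0.8, -0.139,0.125,0.1095,0,0,0,0.8, -0.139,0.125,0.1095,0,0,0,0.8]'; python3 -m jog '[0,0,0,0,0,0,0, 0,0,0,0,0,0,0, 0,0,0,0,0,0,0, 0,0,0,0,0,0,0, 0,0,-0.015,0,0,0,0, 0,0,-0.03,0,0,0,0, 0,0,-0.06,0,0,0,0, 0,0,-0.11,0,0,0,0]' 60;  python3 -m jog '[0,0,-0.11,0,0,0,0, 0,0,-0.11,0,0,0,0]'; python3 - <<'E'
from h import *
go([492,330,168],-98)
E
```

```text
clock: 8.82
position: [430.6, 47.8, 57.9]
tool_rot: [-3.141, 0.051, 0.003]
ft_force: [-0.3, -0.2, 0.1]
gripper_width: 0.8
grip_force: 0.0
clock: 9.82
position: [429.6, 46.4, 169.0]
tool_rot: [3.141, -0.055, -0.005]
ft_force: [1.6, 0.6, -2.1]
gripper_width: 0.271
grip_force: 59.1
clock: 10.07
position: [430.6, 46.5, 281.4]
tool_rot: [-3.141, 0.055, -0.002]
ft_force: [1.2, 1.6, -3.0]
gripper_width: 0.265
grip_force: 59.3
shift [ 0.0513 -0.2854  0.1136] turn [-0.  -0.1  6. ] q7 -1.86
```

```bash
python3 -m jog '[0.01,-0.055,0,0,0,2,0, 0.02,-0.11,0,0,0,4,0, 0.03,-0.165,0,0,0,6,0, 0.04,-0.22,0,0,0,6,0, 0.051,-0.28,0,0,0,6,0, 0.051,-0.285,0.05,0,0,6,0, 0.051,-0.285,0.11,0,0,6,0, 0.051,-0.285,0.11,0,0,6,0]';  python3 -m jog '[0,0,0.05,0,0,0,0, 0,0,0.09,0,0,0,0, 0,0,0.09,0,0,0,0]'; python3 - <<'E'
from h import *
go([492,330,60],-98)
E
```

```text
clock: 11.08
position: [489.1, 327.5, 165.0]
tool_rot: [3.128, -0.218, -0.011]
ft_force: [-1.1, 0.6, -0.4]
gripper_width: 0.269
grip_force: 59.7
clock: 11.45
position: [491.5, 329.0, 78.8]
tool_rot: [3.132, -0.22, -0.003]
ft_force: [-0.7, -0.3, -1.4]
gripper_width: 0.268
grip_force: 59.8
shift [ 0.0004 -0.0011  0.0188] turn [ 0.1  0.1 -0. ] q7 -2.55
```

Set it down, retreat, then look over the tray and bin from the pylon side.

```bash
python3 -m jog '[0,0,0.01,0,0,0,0, 0,0,0.0185,0,0,0,0, 0,0,0.0185,0,0,0,0, 0,0,0.0185,0,0,0,0.5, 0,0,0.0185,0,0,0,0.8, 0,0,0.0185,0,0,0,0.8, 0,0,-0.03,0,0,0,0.8, 0,0,-0.09,0,0,0,0.8]'; python3 -m jog '[0,0.055,-0.05,0,0,-3,1, 0,0.11,-0.1,0,0,-6,1, 0,0.165,-0.15,0,0,-6,1, 0,0.21,-0.16,0,0,-6,1, 0,0.21,-0.16,0,0,-6,1, 0,0.21,-0.16,0,0,-6,1,0,0.21,-0.16,0,0,-6,1]'; python3 - <<'E'
from h import *
shot("wrist","w7")
E
python3 -m jog '[0,0.06,0,0,0,0,1, 0,0.08,0,0,0,0,1, 0,0.08,0,0,0,0,1, 0,0.08,0,0,0,0,1]'; python3 - <<'E'
from h import *
shot("wrist","w8")
a,b=load("w7")[0],load("w8")[0]
cv2.imwrite("pics/g78.png",cv2.resize(np.hstack([a[:270],b[:270]]),(800,211)))
cv2.imwrite("pics/g78.png",np.vstack([cv2.resize(a[:270],(569,300)),cv2.resize(b[:270],(569,300))]))
E
```

```text
clock: 12.45
position: [491.1, 329.2, 169.1]
tool_rot: [3.132, -0.219, -0.004]
ft_force: [0.6, 0.2, 0.8]
gripper_width: 0.801
grip_force: 0.0
clock: 13.32
position: [462.3, 123.4, 328.0]
tool_rot: [-3.141, 0.052, 0.002]
ft_force: [-0.5, 0.2, -0.2]
gripper_width: 1.001
grip_force: 0.0
clock: 13.88
position: [459.8, 43.6, 328.3]
tool_rot: [-3.14, 0.051, 0.001]
ft_force: [0.5, -0.5, 0.5]
gripper_width: 0.998
grip_force: 0.0
```

View pics/g78.png

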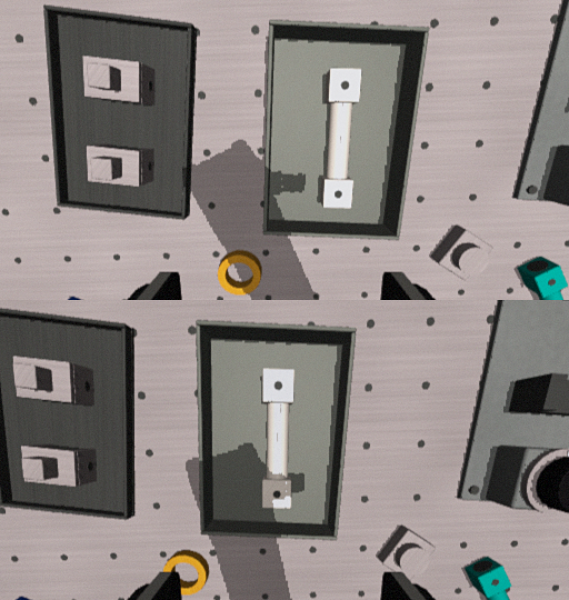

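Both yokes stand in the tray, and the bare pylon's end holes are at (345,85)/(338,194) and (278,384)/(277,493). I'll measure the pylon and go look at the vise from two places.

```bash
python3 - <<'E'
from h import *
K7,K8=load("w7")[1],load("w8")[1]
for a,b in [((345,85),(278,84.5)),((338,194),(277,193))]:
    a,b=np.array(a)*.9,np.array(b)*.9
    print(np.round(tri((K7,a),(K8,b))[0],1),np.round(plane(K7,a,43),1),np.round(plane(K8,b,43),1))
go([520,-250,330],-90)
E
python3 -m jog '[0,0.06,-0.02,0,0,0,1, 0.01,0.12,-0.04,0,0,0,1, 0.03,0.18,-0.04,0,0,-2,1, 0.05,0.24,-0.04,0,0,-2,1, 0.05,0.29,-0.04,0,0,-2,1, 0.05,0.29,-0.04,0,0,-2,1, 0.05,0.29,-0.04,0,0,-2,1]'; python3 - <<'E'
from h import *
shot("wrist","v1")
E
python3 -m jog '[0,0.06,0,0,0,0,1, 0,0.09,0,0,0,0,1, 0,0.09,0,0,0,0,1, 0,0.09,0,0,0,0,1]'; python3 - <<'E'
from h import *
shot("wrist","v2")
a,b=load("v1")[0],load("v2")[0]
print(np.round(proj(load("v1")[1],[600,-300,60])),np.round(proj(load("v2")[1],[600,-300,60])))
cv2.imwrite("pics/gv.png",np.hstack([cv2.resize(a[:,:],None,fx=.78,fy=.78),cv2.resize(b,None,fx=.78,fy=.78)]))
E
```

```text
[576.9  43.7  44.9] [576.7  43.3  43. ] [577.6  43.6  43. ]
[444.9  49.7  40.8] [444.6  50.1  43. ] [446.1  49.6  43. ]
shift [ 0.0697  0.2915 -0.0018] turn [-0.   0.  -1.8] q7 -1.84
clock: 14.8
position: [500.3, -248.2, 368.4]
tool_rot: [-3.14, -0.003, 0.001]
ft_force: [0.4, 0.1, 0.0]
gripper_width: 1.001
grip_force: 0.0
clock: 15.35
position: [500.4, -337.6, 368.9]
tool_rot: [-3.141, -0.004, -0.001]
ft_force: [-0.4, 0.6, 0.5]
gripper_width: 0.999
grip_force: 0.0
[290.  92.] [227.  92.]
```

View pics/gv.png

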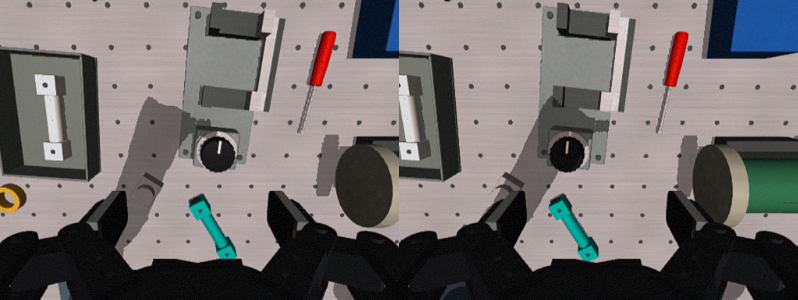

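The vise is clear in both views, with its jaws at about (235,45) and (585,45) and the knob at (215,150) and (568,150). I'll enlarge both views to pick points.

```bash
python3 - <<'E'
from h import *
a,b=load("v1")[0],load("v2")[0]
g=np.hstack([a[0:225,225:375],b[0:225,165:315]]); g=cv2.resize(g,(800,600),interpolation=cv2.INTER_CUBIC)
g=np.clip(g.astype(float)*1.5,0,255).astype(np.uint8); cv2.imwrite("pics/gvc.png",g)
E
```

```text
(no output)
```

View pics/gvc.png

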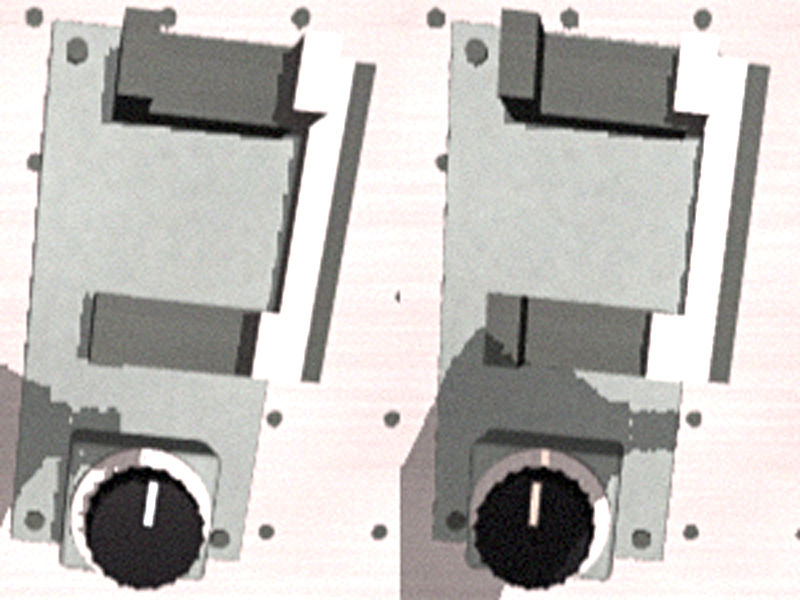

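```bash
python3 - <<'E'
from h import *
K1,K2=load("v1")[1],load("v2")[1]; s=800/300
f1=lambda p:(225+p[0]/s,p[1]/s); f2=lambda p:(165+(p[0]-400)/s,p[1]/s)
for n,p in [("far jaw top far",(543,15)),("far jaw top near",(540,98)),("near jaw top far",(521,296)),("near top near",(520,363)),
  ("mov near far",(654,313)),("mov near near",(648,379)),("mov far far",(680,33)),("mov far near",(677,112)),("far jaw L far",(501,10)),("near jaw L far",(487,293))]: print(n,np.round(plane(K2,f2(p),72),1))
# heights by two views
for n,a,b in [("far jaw FL",(124,8),(501,10)),("far jaw FR",(166,12),(543,15)),("near jaw FL",(95,294),(487,293)),("rest near-right-near corner",(237,374),(640,376)),("rest far, far-near left",(137,290),(521,296)),
  ("knob top",(145,527),(534,527)),("knob line in",(149,525),(533,524)),("base far left",(55,22),(452,22)),("base near right",(240,560),(663,560)),("base near left",(13,540),(434,540)),("mov beam near R",(305,382),(711,383))]:
    p,e=tri((K1,f1(a)),(K2,f2(b))); print(n,np.round(p,1),np.round(e,1))
for z in(12,): print([np.round(plane(K,f(p),z)[:2],1) for K,f,p in((K1,f1,(55,22)),(K1,f1,(240,560)),(K1,f1,(13,540)),(K2,f2,(452,22)),(K2,f2,(663,560)),(K2,f2,(434,540)))])
K=cam("top"); g=lambda p:(85+p[0]/2.9,110+p[1]/2.9)
print("top knob",plane(K,g((666,246)),116))
E
```

```text
far jaw top far [ 704.7 -292.5   72. ]
far jaw top near [ 668.4 -290.    72. ]
near jaw top far [ 574.1 -277.2   72. ]
near top near [ 539.5 -275.4   72. ]
mov near far [ 565.6 -347.4   72. ]
mov near near [ 531.1 -344.4   72. ]
mov far far [ 697.1 -358.9   72. ]
mov far near [ 662.2 -358.    72. ]
far jaw L far [ 706.8 -272.3   72. ]
near jaw L far [ 575.6 -259.4   72. ]
far jaw FL [ 708.3 -271.6   67.6] [0.1 0.1]
far jaw FR [ 706.3 -292.1   67.9] [0.3 0.3]
near jaw FL [ 575.3 -258.5   67.4] [0.4 0.4]
rest near-right-near corner [ 531.1 -340.3   47.6] [0.4 0.4]
rest far, far-near left [ 575.2 -279.3   87.8] [1.3 1.3]
knob top [ 457.4 -284.6  106.9] [0.1 0.1]
knob line in [ 461.8 -285.6  118.1] [0.3 0.3]
base far left [ 718.6 -236.9   15.2] [0.3 0.3]
base near right [ 408.9 -356.1   11.3] [0.1 0.1]
base near left [ 423.8 -208.3   16.2] [0.1 0.1]
mov beam near R [ 526.2 -381.7   39.3] [0.1 0.1]
[array([ 719.3, -236.8]), array([ 409. , -355.9]), array([ 422.5, -208. ]), array([ 719.8, -236.2]), array([ 409.3, -356. ]), array([ 422.6, -207.2])]
top knob [ 453.45827346 -286.40289631  116.        ]
```

The vise measures consistently: the seat is at about (620,-303), heading -5.7°, and the knob is at about (456,-286), 165 mm from the seat as it should be. The pylon is centred at (511,46.6), heading -2.7°, with its ends 132 mm apart as given. I'll fetch the pylon.

```bash
python3 -m jog '[0.002,-0.06,0,0,0,2.7,1, 0.004,-0.12,0,0,0,2.7,1, 0.006,-0.18,0,0,0,2.7,1, 0.008,-0.24,0,0,0,2.7,1, 0.01,-0.3,0.04,0,0,2.7,1, 0.011,-0.35,0.09,0,0,2.7,1, 0.011,-0.384,0.14,0,0,2.7,1, 0.011,-0.384,0.2,0,0,2.7,0.85]'; python3 -m jog '[0,0,0,0,0,0,0.85, 0,0,0,0,0,0,0.85, 0,0,0,0,0,0,0.85]'; python3 - <<'E'
from h import *
go([511,46.6,9],-92.7)
E
```

```text
clock: 16.4
position: [510.7, 47.9, 179.0]
tool_rot: [-3.138, 0.064, -0.006]
ft_force: [2.2, -1.3, -1.0]
gripper_width: 0.853
grip_force: 0.0
clock: 16.77
position: [512.0, 42.6, 181.6]
tool_rot: [-3.14, 0.076, -0.006]
ft_force: [0.5, 0.3, -0.1]
gripper_width: 0.85
grip_force: 0.0
shift [-0.0019 -0.0039  0.1726] turn [-0.  -0.2 -0.1] q7 -1.86
```

```bash
python3 -m jog '[0,-0.002,0.06,0,0,0,0.85, 0,-0.002,0.11,0,0,0,0.85, 0,-0.002,0.11,0,0,0,0.85, 0,-0.002,0.11,0,0,0,0.85]'; python3 - <<'E'
from h import *
go([511,46.6,9.5],-92.7)
E
```

```text
clock: 17.27
position: [512.1, 44.8, 71.3]
tool_rot: [-3.14, 0.075, -0.004]
ft_force: [0.9, 0.4, 1.0]
gripper_width: 0.85
grip_force: 0.0
shift [-0.0014 -0.0017  0.0618] turn [-0.  -0.2 -0. ] q7 -1.91
```

```bash
python3 -m jog '[-0.001,-0.002,0.04,0,0,0,0.85, -0.001,-0.002,0.061,0,0,0,0.85, -0.001,-0.002,0.061,0,0,0,0.85, -0.001,-0.002,0.061,0,0,0,0, -0.001,-0.002,0.061,0,0,0,0, -0.001,-0.002,0.061,0,0,0,0, -0.001,-0.002,0.061,0,0,0,0]' 80; python3 -m jog '[0,0,-0.02,0,0,0,0, 0,0,-0.06,0,0,0,0, 0,0,-0.12,0,0,0,0, 0,0,-0.17,0,0,0,0, 0,0,-0.17,0,0,0,0, 0,0,-0.17,0,0,0,0]'; python3 - <<'E'
from h import *
shot("wrist","w9")
go([619.7,-310,190],-95.7)
E
```

```text
clock: 18.15
position: [510.6, 47.0, 9.6]
tool_rot: [-3.14, 0.075, -0.003]
ft_force: [-2.2, -0.7, 13.6]
gripper_width: 0.302
grip_force: 77.7
clock: 18.9
position: [508.9, 46.7, 177.4]
tool_rot: [3.14, -0.074, -0.002]
ft_force: [0.1, 0.1, -5.8]
gripper_width: 0.303
grip_force: 80.4
shift [ 0.1278  0.3511 -0.0134] turn [0.  0.2 3. ] q7 -1.88
```

View pics/w9.png

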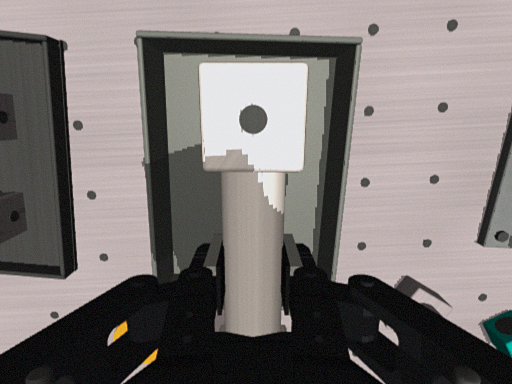

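The pylon is held level by the middle, with its end hole at (253,119). I'll check its place in the hand, then carry it to the vise.

```bash
python3 - <<'E'
from h import *
c=eyes.get_calibration("wrist"); o,d=ray((c["camera_matrix"],c["hand_eye"]),(253,119)); p=o+d*(-33.4-o[2])/d[2]; print("hole in tool",p, "pylon centre tool x",p[0]-66)
E
python3 -m jog '[0.02,0.05,0,0,0,1,0, 0.04,0.1,0,0,0,2,0, 0.06,0.15,0,0,0,3,0, 0.08,0.2,0,0,0,3,0, 0.1,0.25,0,0,0,3,0, 0.12,0.3,0,0,0,3,0, 0.128,0.351,0,0,0,3,0, 0.128,0.351,0,0,0,3,0]';  python3 -m jog '[0,0,0,0,0,0,0, 0,0,0,0,0,0,0, 0,0,0,0,0,0,0]'; python3 - <<'E'
from h import *
go([619.7,-312,46],-95.7)
E
```

```text
hole in tool [ 66.67299892  -0.58107543 -33.4       ] pylon centre tool x 0.6729989231894677
clock: 19.95
position: [618.4, -315.8, 174.5]
tool_rot: [3.135, -0.167, -0.008]
ft_force: [-0.7, -0.1, -5.2]
gripper_width: 0.301
grip_force: 80.3
clock: 20.32
position: [621.2, -308.3, 177.9]
tool_rot: [-3.137, 0.154, 0.001]
ft_force: [0.4, 1.0, -4.7]
gripper_width: 0.301
grip_force: 80.3
shift [-0.0011  0.0039  0.1319] turn [-0.   0.   0.1] q7 -1.32
```

```bash
python3 -m jog '[-0.001,0.003,0.05,0,0,0,0, -0.001,0.003,0.09,0,0,0,0, -0.001,0.003,0.115,0,0,0,0, -0.001,0.003,0.12,0,0,0,0, -0.001,0.003,0.12,0,0,0,0]'; python3 - <<'E'
from h import *
go([619,-310.7,46],-95.7); print(r.observe()["ft_force"])
im,_=shot("side","s9"); cv2.imwrite("pics/s9c.png",cv2.resize(im[130:230,220:340],(720,600),interpolation=cv2.INTER_CUBIC))
E
```

```text
clock: 20.95
position: [620.3, -312.4, 58.8]
tool_rot: [3.137, -0.156, 0.001]
ft_force: [-0.0, -0.1, -4.4]
gripper_width: 0.299
grip_force: 80.3
shift [-0.0015 -0.0016  0.0128] turn [ 0. -0.  0.] q7 -1.33
[-0.02000943 -0.11463371 -4.35695365]
```

View pics/s9c.png

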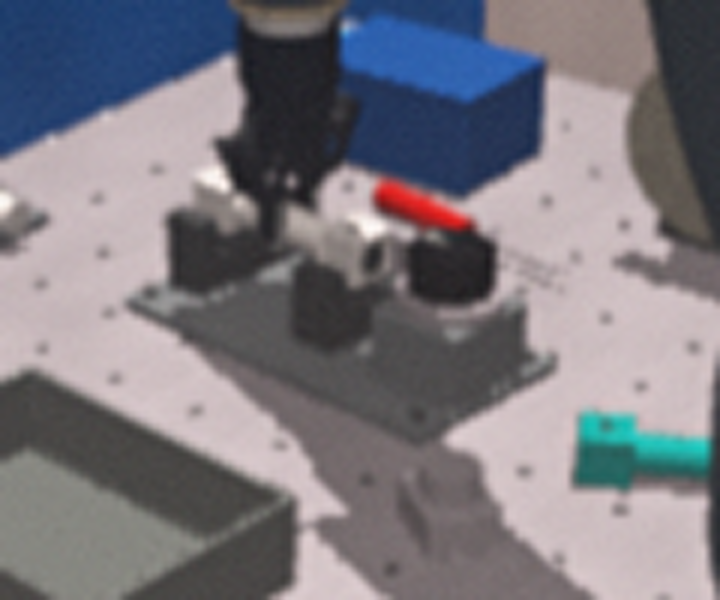

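The side view shows the pylon held level just above the rests, between the jaws. I'll lower it.

```bash
python3 -m jog '[-0.001,-0.001,0.005,0,0,0,0, -0.001,-0.001,0.009,0,0,0,0, -0.001,-0.001,0.011,0,0,0,0,-0.001,-0.001,0.011,0,0,0,0]'; python3 -m jog '[0,0,0.001,0,0,0,0, 0,0,0.0015,0,0,0,0]'; python3 -m jog '[0,0,0.001,0,0,0,0,0,0,0.001,0,0,0,0]'
```

```text
clock: 21.5
position: [618.9, -311.5, 47.0]
tool_rot: [-3.138, 0.156, 0.0]
ft_force: [0.0, -0.1, -5.8]
gripper_width: 0.297
grip_force: 80.5
clock: 21.75
position: [619.0, -311.6, 46.7]
tool_rot: [3.137, -0.157, 0.001]
ft_force: [-4.2, 2.0, 9.0]
gripper_width: 0.3
grip_force: 81.7
clock: 22.0
position: [619.0, -311.6, 46.7]
tool_rot: [3.137, -0.157, 0.001]
ft_force: [-5.5, 3.1, 14.3]
gripper_width: 0.301
grip_force: 82.7
```

It has touched down on the rests at the expected height. I'll ease off, release and rise.

```bash
python3 -m jog '[0,0,-0.001,0,0,0,0, 0,0,-0.0015,0,0,0,0.4, 0,0,-0.0015,0,0,0,0.7, 0,0,-0.0015,0,0,0,0.7, 0,0,-0.04,0,0,0,0.7, 0,0,-0.1,0,0,0,0.7, 0,0,-0.16,0,0,0,0.7, 0,0,-0.22,0,0,0,0.7]'; python3 -m jog '[-0.06,-0.06,-0.05,0,0,-5.7,1, -0.12,-0.06,-0.1,0,0,-5.7,1, -0.12,-0.06,-0.1,0,0,-5.7,1, -0.12,-0.06,-0.1,0,0,-5.7,1, -0.12,-0.06,-0.1,0,0,-5.7,1]'; python3 - <<'E'
from h import *
shot("wrist","v3")
E
python3 -m jog '[0,0.06,0,0,0,0,1, 0,0.09,0,0,0,0,1, 0,0.09,0,0,0,0,1, 0,0.09,0,0,0,0,1]'; python3 - <<'E'
from h import *
shot("wrist","v4")
a,b=load("v3")[0],load("v4")[0]
print(np.round(proj(load("v3")[1],[570,-300,60])),np.round(proj(load("v4")[1],[570,-300,60])))
x1,y1=proj(load("v3")[1],[570,-300,60]); x2,y2=proj(load("v4")[1],[570,-300,60]); x1,x2=int(x1),int(x2); y0=max(0,int(y1)-112)
g=np.hstack([a[y0:y0+225,x1-75:x1+75],b[y0:y0+225,x2-75:x2+75]]); g=cv2.resize(g,(800,600),interpolation=cv2.INTER_CUBIC)
cv2.imwrite("pics/gv34.png",np.clip(g.astype(float)*1.3,0,255).astype(np.uint8)); print(x1-75,x2-75,y0)
E
```

```text
clock: 23.0
position: [618.7, -311.4, 266.6]
tool_rot: [3.138, -0.156, 0.0]
ft_force: [1.0, 0.2, 0.3]
gripper_width: 0.703
grip_force: 0.0
clock: 23.62
position: [505.7, -239.9, 364.3]
tool_rot: [3.142, 0.0, 0.0]
ft_force: [-0.4, -0.1, -0.0]
gripper_width: 0.996
grip_force: 0.0
clock: 24.18
position: [506.0, -329.1, 363.2]
tool_rot: [-3.14, -0.001, 0.002]
ft_force: [1.2, 0.1, 0.2]
gripper_width: 1.002
grip_force: 0.0
[295. 118.] [233. 118.]
219 158 5
```

View pics/gv34.png

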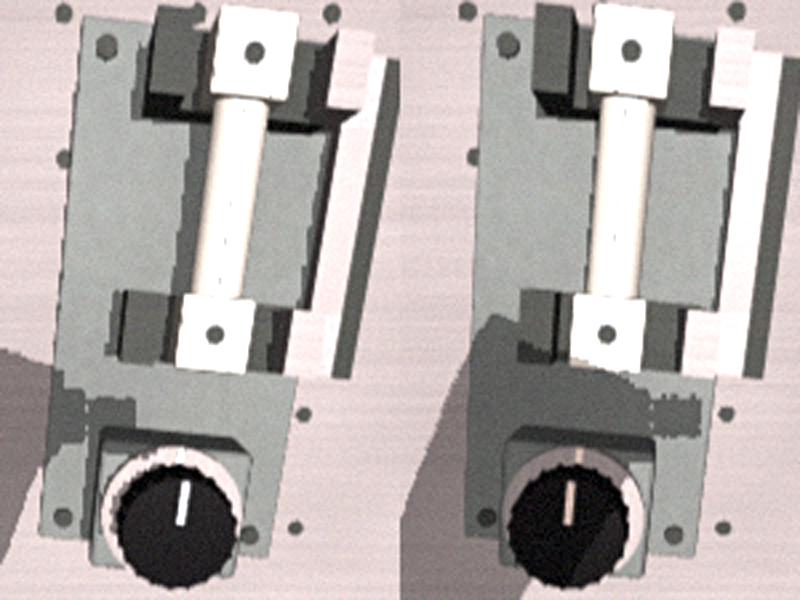

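The pylon lies square on both rests, with holes at (254,51)/(214,334) and (631,50)/(607,334). Knob and collar lines are together. Next I'll work out the pylon's offset and the knob's position and height.

```bash
python3 - <<'E'
from h import *
K1,K2=load("v3")[1],load("v4")[1]; s=800/300
f1=lambda p:np.array((219+p[0]/s,5+p[1]/s)); f2=lambda p:np.array((158+(p[0]-400)/s,5+p[1]/s))
h=[]
for a,b in [((254,51),(631,50)),((214,334),(607,334))]:
    print("hole",np.round(tri((K1,f1(a)),(K2,f2(b)))[0],1),np.round(plane(K1,f1(a),80),1),np.round(plane(K2,f2(b),80),1)); h.append((plane(K1,f1(a),80)+plane(K2,f2(b),80))/2)
m=(h[0]+h[1])/2; print("mid",m,"heading",np.degrees(np.arctan2(*(h[0]-h[1])[1::-1])))
a=np.radians(-5.7); d=m-[619.7,-302.7,0]; print("seat frame",d[0]*np.cos(a)+d[1]*np.sin(a),-d[0]*np.sin(a)+d[1]*np.cos(a))
for n,a,b in [("knob top",(177.5,526.5),(568.5,526.5)),("line in",(178,524),(568,524)),("line out",(184,482),(571,482)),("L",(117,520),(508,520)),("R",(238,520),(629,520))]:
    p,e=tri((K1,f1(a)),(K2,f2(b))); print(n,np.round(p,1),np.round(e,1),[np.round(plane(K1,f1(a),z)[:2],1).tolist() for z in(105,115)])
K,T=K1; q=300.7*60/(121/s); c=f1((177.5,526.5)); print("by size", T[:3,3]+T[:3,:3]@np.linalg.solve(K,[c[0],c[1],1])*q)
# side view: knob top ellipse in crop (410..497, ~ 232..300 ) scale 6
Ks=load("s9")[1]
print("side+v1 top", tri((Ks,(220+452/6,130+244/6)),(K1,f1((177.5,526.5))),(K2,f2((568.5,526.5)))))
for gx,gy in[(568,300)]: pass
print(np.round(plane(K1,f1((70,515)),12),1))
E
```

```text
hole [ 685.2 -317.9   79.7] [ 685.2 -317.8   80. ] [ 685.1 -317.9   80. ]
hole [ 553.3 -304.4   78. ] [ 553.4 -304.1   80. ] [ 553.4 -304.5   80. ]
mid [ 619.28013883 -311.08132361   80.        ] heading -5.884160025201155
seat frame 0.4146457723183049 -8.381583249388624
knob top [ 457.6 -284.8  108.6] [0.1 0.1] [[456.4, -285.2], [459.4, -284.0]]
line in [ 459.5 -284.8  110.6] [0.1 0.1] [[457.8, -285.4], [460.7, -284.3]]
line out [ 482.  -287.   111.8] [0.1 0.1] [[480.3, -287.9], [482.6, -286.6]]
L [ 460.8 -253.5  107.5] [0.1 0.1] [[460.0, -253.6], [462.8, -253.2]]
R [ 460.9 -316.   108.1] [0.1 0.1] [[459.9, -316.6], [462.8, -314.7]]
by size [ 462.38390649 -282.85138911  125.36204401]
side+v1 top (array([ 457.43098458, -285.42278089,  110.87891043]), [2.0814468796413137, 1.1304864884323595, 1.0089329036151746])
[ 437.1 -226.7   12. ]
```

The pylon is within 0.5 mm of the seat lengthwise, 8 mm short of the fixed jaws, and lies at -5.9° against the vise's -5.7°. The knob axis is at about (457,-286), top at about 110. Next I'll wind the wrist back counter-clockwise above the knob.

```bash
python3 -m jog '[-0.02,-0.02,0.04,0,0,-10,1, -0.05,-0.043,0.08,0,0,-20,1, -0.05,-0.043,0.13,0,0,-30,1, -0.05,-0.043,0.18,0,0,-40,1, -0.05,-0.043,0.18,0,0,-50,1, -0.05,-0.043,0.18,0,0,-60,1, -0.05,-0.043,0.18,0,0,-70,1, -0.05,-0.043,0.18,0,0,-80,1]'; python3 -m jog '[0,0,0,0,0,-10,1, 0,0,0,0,0,-20,1, 0,0,0,0,0,-30,1, 0,0,0,0,0,-40,1, 0,0,0,0,0,-50,1, 0,0,0,0,0,-60,1, 0,0,0,0,0,-70,1, 0,0,0,0,0,-80,1]'; python3 -m jog '[0,0,0,0,0,-10,1, 0,0,0,0,0,-20,1, 0,0,0,0,0,-30,1, 0,0,0,0,0,-30,1, 0,0,0,0,0,-30,1]'; python3 - <<'E'
from h import *
go([456.5,-286,130]); go([456.5,-286,77]); print(tooly())
E
```

```text
clock: 25.22
position: [455.9, -285.6, 184.7]
tool_rot: [-2.399, -2.029, -0.001]
ft_force: [0.1, -0.4, 0.5]
gripper_width: 1.0
grip_force: 0.0
clock: 26.22
position: [455.9, -285.7, 184.8]
tool_rot: [0.534, 3.096, 0.0]
ft_force: [-0.7, -0.3, -0.9]
gripper_width: 0.999
grip_force: 0.0
clock: 26.85
position: [455.6, -286.3, 184.6]
tool_rot: [-0.269, 3.13, 0.0]
ft_force: [0.1, 0.4, 0.9]
gripper_width: 0.999
grip_force: 0.0
shift [-0.0009  0.0002  0.0546] turn [ 0.  0. -0.] q7 1.67
shift [-0.0009  0.0002  0.1076] turn [ 0.  0. -0.] q7 1.67
(np.float64(99.82729493215926), np.float64(0.008120290303562016))
```

```bash
python3 -m jog '[-0.0005,0,0.02,0,0,-10,1, -0.0005,0,0.05,0,0,-20,1, -0.0005,0,0.07,0,0,-30,1, -0.0005,0,0.085,0,0,-35,1, -0.0005,0,0.095,0,0,-35,1, -0.0005,0,0.103,0,0,-35,1, -0.0005,0,0.108,0,0,-35,1, -0.0005,0,0.108,0,0,-35,1]'; python3 -m jog '[0,0,0,0,0,0,0.6, 0,0,0,0,0,0,0.6, 0,0,0,0,0,0,0.6, 0,0,0,0,0,0,0.6]' 20; python3 - <<'E'
from h import *
s=r.observe(); m=R.from_rotvec(s["tool_rot"]).as_matrix(); print("tool-axes force",np.round(m.T@s["ft_force"],1),"moment",np.round(m.T@s["moment"],3),s["joint_positions"][6])
E
```

```text
clock: 27.85
position: [455.9, -286.7, 76.6]
tool_rot: [1.201, -2.903, 0.0]
ft_force: [0.2, -0.3, 0.7]
gripper_width: 0.995
grip_force: 0.0
clock: 28.35
position: [454.5, -285.2, 76.9]
tool_rot: [1.202, -2.9, -0.003]
ft_force: [-7.3, 6.6, 7.8]
gripper_width: 0.694
grip_force: 22.3
tool-axes force [ 0.5  9.8 -7.7] moment [-1.813  0.108  0.073] 2.0297195434825586
```

```bash
python3 -m jog '[0,0.002,0,0,0,0,0.6, 0,0.002,0,0,0,5,0.6, 0,0.002,0,0,0,15,0.6, 0,0.002,0,0,0,25,0.6, 0,0.002,0,0,0,35,0.6, 0,0.002,0,0,0,45,0.6, 0,0.002,0,0,0,45,0.6]' 30; python3 - <<'E'
from h import *
s=r.observe(); m=R.from_rotvec(s["tool_rot"]).as_matrix(); print("tool-axes force",np.round(m.T@s["ft_force"],1),"moment",np.round(m.T@s["moment"],3),s["joint_positions"][6],tooly())
E
```

```text
clock: 29.22
position: [454.4, -284.7, 76.9]
tool_rot: [0.002, -3.141, 0.0]
ft_force: [-3.4, 3.1, 7.4]
gripper_width: 0.694
grip_force: 34.8
tool-axes force [ 3.4  3.1 -7.4] moment [-1.144  0.729  0.065] 1.377276750792305 (np.float64(90.07221780187322), np.float64(0.022839570035454882))
```

```bash
python3 -m jog '[0.001,0.001,0,0,0,10,0.6, 0.001,0.001,0,0,0,20,0.6, 0.001,0.001,0,0,0,30,0.6, 0.001,0.001,0,0,0,40,0.6, 0.001,0.001,0,0,0,50,0.6, 0.001,0.001,0,0,0,60,0.6, 0.001,0.001,0,0,0,70,0.6, 0.001,0.001,0,0,0,80,0.6]'; python3 - <<'E'
from h import *
s=r.observe(); m=R.from_rotvec(s["tool_rot"]).as_matrix(); print("tool-axes force",np.round(m.T@s["ft_force"],1),"moment",np.round(m.T@s["moment"],3),s["joint_positions"][6],tooly())
E
python3 -m jog '[0,0,0,0,0,10,0.6, 0,0,0,0,0,20,0.6, 0,0,0,0,0,30,0.6, 0,0,0,0,0,40,0.6, 0,0,0,0,0,50,0.6, 0,0,0,0,0,60,0.6, 0,0,0,0,0,70,0.6, 0,0,0,0,0,80,0.6]'; python3 - <<'E'
from h import *
s=r.observe(); m=R.from_rotvec(s["tool_rot"]).as_matrix(); print("tool-axes force",np.round(m.T@s["ft_force"],1),"moment",np.round(m.T@s["moment"],3),s["joint_positions"][6],tooly())
E
```

```text
clock: 30.22
position: [454.9, -284.1, 77.0]
tool_rot: [2.018, 2.405, 0.002]
ft_force: [1.9, 2.4, 1.8]
gripper_width: 0.69
grip_force: 34.5
tool-axes force [ 2.1  2.3 -1.8] moment [-0.362  0.518 -0.13 ] 0.2791983365791723 (np.float64(10.005449195029984), np.float64(0.1291334622846544))
clock: 31.22
position: [455.7, -284.6, 77.0]
tool_rot: [3.092, 0.546, 0.005]
ft_force: [3.8, -0.0, -0.6]
gripper_width: 0.691
grip_force: 34.3
tool-axes force [3.5 1.3 0.6] moment [-0.221  0.761 -0.059] -0.7485438429874726 (np.float64(-69.96797559439521), np.float64(0.19174377406102097))
```

```bash
python3 -m jog '[0,0,0,0,0,10,0.6, 0,0,0,0,0,20,0.6, 0,0,0,0,0,30,0.6, 0,0,0,0,0,40,0.6, 0,0,0,0,0,50,0.6, 0,0,0,0,0,55,0.6, 0,0,0,0,0,55,0.6]'; python3 - <<'E'
from h import *
s=r.observe(); m=R.from_rotvec(s["tool_rot"]).as_matrix(); print("tool-axes force",np.round(m.T@s["ft_force"],1),"moment",np.round(m.T@s["moment"],3),s["joint_positions"][6],tooly())
E
python3 -m jog '[0,0,0,0,0,0,1, 0,0,0,0,0,0,1, 0,0,0,0,0,0,1, 0,0,0,0,0,0,1, 0,0,-0.04,0,0,0,1, 0,0,-0.1,0,0,0,1, 0,0,-0.16,0,0,0,1, 0,0,-0.22,0,0,0,1]'; python3 -m jog '[0,0,-0.06,0,0,-10,1, 0,0,-0.07,0,0,-20,1, 0,0,-0.07,0,0,-30,1, 0,0,-0.07,0,0,-35,1, 0,0,-0.07,0,0,-35,1, 0,0,-0.07,0,0,-35,1]'; python3 - <<'E'
from h import *
im,KT=shot("wrist","v5"); g=cv2.resize(im[:300],None,fx=1.56,fy=1.56,interpolation=cv2.INTER_CUBIC); cv2.imwrite("pics/v5c.png",g); print(tooly(),r.observe()["position"])
E
```

```text
clock: 32.1
position: [455.5, -285.2, 77.0]
tool_rot: [2.998, -0.937, 0.005]
ft_force: [5.0, -1.2, 1.6]
gripper_width: 0.698
grip_force: 34.6
tool-axes force [ 4.9 -1.9 -1.5] moment [-0.018  1.111  0.104] -1.4269743005182514 (np.float64(-124.70627074190797), np.float64(0.19920025594573948))
clock: 33.1
position: [453.1, -284.1, 298.6]
tool_rot: [2.996, -0.944, -0.0]
ft_force: [1.5, -0.7, -0.4]
gripper_width: 1.001
grip_force: 0.0
clock: 33.85
position: [453.4, -284.3, 366.5]
tool_rot: [-3.141, 0.003, 0.0]
ft_force: [-0.4, 0.4, 0.2]
gripper_width: 1.0
grip_force: 0.0
(np.float64(-90.09564612264796), np.float64(0.019982030728216044)) [ 453.40364122 -284.30444493  366.44937456]
```

View pics/v5c.png

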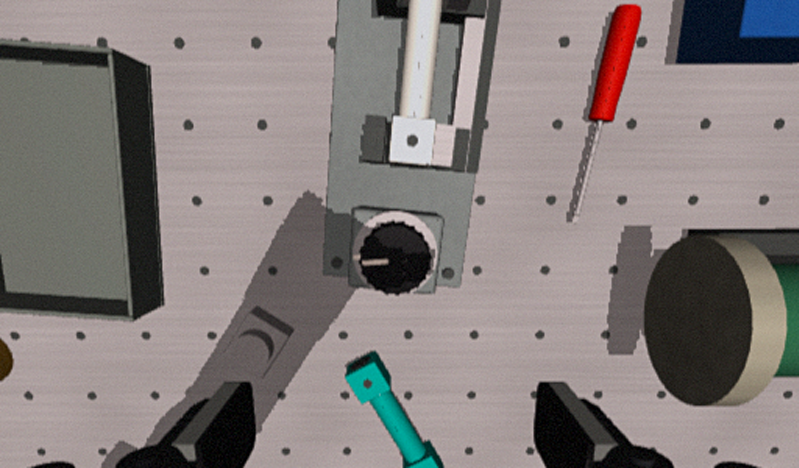

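The knob line now points left at (375,262), about 260° clockwise from where it began. The collar is still in line with it, and the moving jaws are just behind the pylon. I'll back the wrist up and regrasp for the last 120°, which gives a slip of 0.5 to 1.7 rad for any possible start.

```bash
python3 -m jog '[0.0015,0.0007,0.05,0,0,-10,1, 0.0015,0.0007,0.1,0,0,-20,1, 0.0015,0.0007,0.15,0,0,-30,1, 0.0015,0.0007,0.2,0,0,-40,1, 0.0015,0.0007,0.23,0,0,-50,1, 0.0015,0.0007,0.25,0,0,-60,1, 0.0015,0.0007,0.25,0,0,-60,1, 0.0015,0.0007,0.25,0,0,-60,1]'; python3 - <<'E'
from h import *
go([455,-285,77],-30)
E
```

```text
clock: 34.9
position: [455.4, -285.4, 117.3]
tool_rot: [2.724, 1.564, 0.001]
ft_force: [0.5, -0.4, 1.3]
gripper_width: 1.0
grip_force: 0.0
shift [ 0.0001 -0.0005  0.0403] turn [ 0.   0.  -0.3] q7 -0.05
```

```bash
python3 -m jog '[0,0,0.02,0,0,0,1, 0,0,0.04,0,0,0,1, 0,0,0.04,0,0,0,1, 0,0,0.04,0,0,0,0.6, 0,0,0.04,0,0,0,0.6, 0,0,0.04,0,0,0,0.6, 0,0,0.04,0,0,0,0.6]' 35; python3 -m jog '[0,0,0,0,0,10,0.6, 0,0,0,0,0,20,0.6, 0,0,0,0,0,30,0.6, 0,0,0,0,0,40,0.6, 0,0,0,0,0,50,0.6, 0,0,0,0,0,60,0.6, 0,0,0,0,0,60,0.6]'; python3 - <<'E'
from h import *
s=r.observe(); m=R.from_rotvec(s["tool_rot"]).as_matrix(); print("tool-axes force",np.round(m.T@s["ft_force"],1),"moment",np.round(m.T@s["moment"],3),s["joint_positions"][6],tooly())
E
python3 -m jog '[0,0,0,0,0,10,0.6, 0,0,0,0,0,20,0.6, 0,0,0,0,0,30,0.6, 0,0,0,0,0,40,0.6, 0,0,0,0,0,50,0.6, 0,0,0,0,0,60,0.6, 0,0,0,0,0,60,0.6]'; python3 - <<'E'
from h import *
s=r.observe(); m=R.from_rotvec(s["tool_rot"]).as_matrix(); print("tool-axes force",np.round(m.T@s["ft_force"],1),"moment",np.round(m.T@s["moment"],3),s["joint_positions"][6],tooly())
E
```

```text
clock: 35.78
position: [455.0, -284.9, 77.9]
tool_rot: [2.721, 1.57, 0.001]
ft_force: [-2.6, 1.9, 7.6]
gripper_width: 0.696
grip_force: 37.3
clock: 36.65
position: [454.8, -284.8, 77.8]
tool_rot: [-3.141, 0.005, -0.001]
ft_force: [-3.8, 2.4, 8.8]
gripper_width: 0.694
grip_force: 37.5
tool-axes force [-3.8 -2.4 -8.8] moment [ 0.119 -0.853  0.081] -0.7999226826953252 (np.float64(-90.18155389783047), np.float64(0.02601324097821043))
clock: 37.52
position: [454.9, -284.6, 77.9]
tool_rot: [-2.718, 1.574, -0.0]
ft_force: [-3.4, 3.2, 11.6]
gripper_width: 0.694
grip_force: 38.0
tool-axes force [ -4.5   1.3 -11.6] moment [-0.968 -0.915 -0.047] -1.545093883959432 (np.float64(-150.1565584951515), np.float64(0.0602062556413042))
```

```bash
python3 -m jog '[0,0,0,0,0,0,1, 0,0,0,0,0,0,1, 0,0,0,0,0,0,1, 0,0,0,0,0,0,1, 0,0,-0.04,0,0,0,1, 0,0,-0.1,0,0,0,1, 0,0,-0.15,0,0,0,1, 0,0,-0.2,0,0,0,1]'; python3 -m jog '[0,0,-0.02,0,0,-10,1, 0,0,-0.04,0,0,-20,1, 0,0,-0.04,0,0,-30,1, 0,0,-0.04,0,0,-40,1, 0,0,-0.04,0,0,-50,1, 0,0,-0.04,0,0,-60,1, 0,0,-0.04,0,0,-60,1, 0,0,-0.04,0,0,-60,1]'; python3 - <<'E'
from h import *
im,KT=shot("wrist","v6"); x,y=np.round(proj(KT,[510,-290,90])).astype(int); print(x,y)
y0=max(0,y-100);g=cv2.resize(im[y0:y0+200,x-100:x+100],(600,600),interpolation=cv2.INTER_CUBIC); cv2.imwrite("pics/v6c.png",np.clip(g*1.3,0,255)); print(x-100,y0)
E
```

```text
clock: 38.52
position: [454.8, -284.9, 278.3]
tool_rot: [2.72, -1.571, 0.0]
ft_force: [1.5, 0.4, 0.3]
gripper_width: 0.999
grip_force: 0.0
clock: 39.52
position: [454.9, -285.1, 316.5]
tool_rot: [-3.141, 0.007, 0.0]
ft_force: [0.5, 0.2, 0.4]
gripper_width: 0.994
grip_force: 0.0
257 126
157 26[ WARN:0@0.412] global loadsave.cpp:1063 imwrite_ Unsupported depth image for selected encoder is fallbacked to CV_8U.
```

View pics/v6c.png

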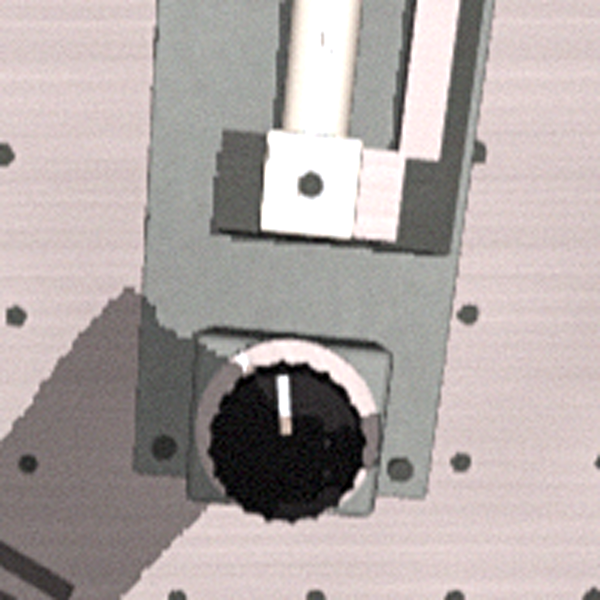

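The knob line is at (283,400), nearly straight up, and a white mark on the collar shows at about (243,363). I'll compute the slip in world coordinates and confirm the mark.

```bash
python3 - <<'E'
from h import *
im,KT=load("v6"); f=lambda p:(157+p[0]/3,26+p[1]/3); C=np.array([455,-285])
def ang(p,z): d=plane(KT,f(p),z)[:2]-C; return round(float(np.degrees(np.arctan2(-d[1],d[0]))),1),round(float(np.hypot(*d)),1)
print("centre px",[np.round((proj(KT,[455,-285,z])-[157,26])*3) for z in(75,110)])
print("knob",ang((283,378),110),ang((286,432),110)," collar",ang((243,363),75))
k=np.array([plane(KT,f(p),110)[:2] for p in((283,378),(286,432))]);d=k[0]-k[1];print("knob line dir",np.degrees(np.arctan2(-d[1],d[0])))
# unroll collar brightness around ring r=35
v=[]
for a in range(-180,180,4):
    p=proj(KT,[455+35.5*np.cos(np.radians(a)),-285-35.5*np.sin(np.radians(a)),75]); v.append((a,int(im[int(round(p[1])),int(round(p[0]))].mean())))
print(v[25:65])
cv2.imwrite("pics/v6k.png",cv2.resize(im[135:175,215:285],(700,400),interpolation=cv2.INTER_CUBIC))
E
```

```text
centre px [array([288., 431.]), array([288., 446.])]
knob (-4.1, 26.9) (-8.5, 5.8)  collar (-33.1, 34.7)
knob line dir -2.8412095493599603
[(-80, 104), (-76, 93), (-72, 93), (-68, 94), (-64, 94), (-60, 97), (-56, 93), (-52, 98), (-48, 99), (-44, 93), (-40, 89), (-36, 133), (-32, 212), (-28, 176), (-24, 182), (-20, 181), (-16, 187), (-12, 185), (-8, 185), (-4, 192), (0, 191), (4, 183), (8, 189), (12, 189), (16, 187), (20, 193), (24, 192), (28, 189), (32, 188), (36, 188), (40, 190), (44, 190), (48, 187), (52, 184), (56, 185), (60, 183), (64, 185), (68, 187), (72, 186), (76, 162)]
```

View pics/v6k.png

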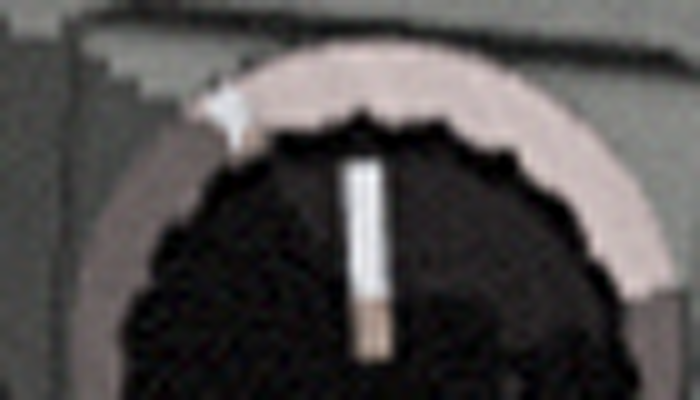

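The enlargement confirms the collar mark at (235,115), bright white, and the knob line at (365,230). The slip is about 29°, or 0.5 rad, so it is past the click, and the wound-up spring took back about 22°. For margin I'll regrasp and turn 42° more, which should leave about 0.9 rad and at most 1.25.

```bash
python3 -m jog '[0,0,0.06,0,0,-10,1, 0,0,0.12,0,0,-20,1, 0,0,0.17,0,0,-20,1, 0,0,0.2,0,0,-20,1, 0,0,0.22,0,0,-20,1, 0,0,0.239,0,0,-20,1, 0,0,0.239,0,0,-20,1]'; python3 -m jog '[0,0,0,0,0,0,0.6, 0,0,0,0,0,0,0.6, 0,0,0,0,0,0,0.6, 0,0,0,0,0,10,0.6, 0,0,0,0,0,20,0.6, 0,0,0,0,0,30,0.6, 0,0,0,0,0,40,0.6, 0,0,0,0,0,42,0.6]' 35;  python3 -m jog '[0,0,0,0,0,0,0.6, 0,0,0,0,0,0,1, 0,0,0,0,0,0,1, 0,0,0,0,0,0,1, 0,0,-0.04,0,0,0,1, 0,0,-0.1,0,0,0,1, 0,0,-0.15,0,0,0,1, 0,0,-0.2,0,0,0,1]'; python3 -m jog '[0,0,-0.04,0,0,-10,1, 0,0,-0.04,0,0,-20,1, 0,0,-0.04,0,0,-22,1, 0,0,-0.04,0,0,-22,1, 0,0,-0.04,0,0,-22,1]'; python3 - <<'E'
from h import *
im,KT=shot("wrist","v7"); C=np.array([455,-285])
g=im.astype(int)
def ringscan(R_,z):
    return [(a,int(np.mean([im[tuple(np.round(proj(KT,[455+rr*np.cos(np.radians(a)),-285-rr*np.sin(np.radians(a)),z])).astype(int)[::-1])].mean() for rr in R_]))) for a in range(-180,180,4)]
print("knob",[v for v in ringscan((14,18,22),110) if v[1]>60]); print("collar",ringscan((34.5,36),75))
print(tooly(),r.observe()["position"])
# jaw / pylon: hole of near end
E
```

```text
clock: 40.45
position: [454.3, -284.6, 76.5]
tool_rot: [-3.093, -0.543, 0.004]
ft_force: [0.3, 0.2, 0.3]
gripper_width: 1.001
grip_force: 0.0
clock: 41.45
position: [455.2, -284.9, 78.5]
tool_rot: [-3.083, 0.604, -0.001]
ft_force: [-2.8, 1.9, 7.6]
gripper_width: 0.693
grip_force: 38.3
clock: 42.45
position: [454.8, -285.0, 279.4]
tool_rot: [3.084, -0.6, 0.0]
ft_force: [1.1, 0.4, -0.3]
gripper_width: 0.999
grip_force: 0.0
clock: 43.08
position: [454.8, -284.9, 317.0]
tool_rot: [-3.141, 0.004, 0.002]
ft_force: [0.3, 0.8, -0.3]
gripper_width: 0.996
grip_force: 0.0
knob [(0, 134), (4, 213), (8, 212), (12, 120)]
collar [(-180, 31), (-176, 29), (-172, 18), (-168, 10), (-164, 13), (-160, 7), (-156, 10), (-152, 7), (-148, 6), (-144, 16), (-140, 7), (-136, 8), (-132, 5), (-128, 12), (-124, 17), (-120, 25), (-116, 30), (-112, 23), (-108, 18), (-104, 69), (-100, 73), (-96, 59), (-92, 55), (-88, 80), (-84, 90), (-80, 98), (-76, 94), (-72, 99), (-68, 97), (-64, 100), (-60, 95), (-56, 91), (-52, 97), (-48, 100), (-44, 96), (-40, 91), (-36, 110), (-32, 217), (-28, 160), (-24, 185), (-20, 183), (-16, 188), (-12, 184), (-8, 186), (-4, 192), (0, 193), (4, 191), (8, 188), (12, 188), (16, 189), (20, 189), (24, 192), (28, 188), (32, 194), (36, 190), (40, 190), (44, 190), (48, 190), (52, 188), (56, 187), (60, 187), (64, 186), (68, 186), (72, 187), (76, 153), (80, 91), (84, 98), (88, 98), (92, 98), (96, 100), (100, 94), (104, 98), (108, 51), (112, 78), (116, 88), (120, 111), (124, 51), (128, 35), (132, 54), (136, 28), (140, 17), (144, 20), (148, 24), (152, 21), (156, 22), (160, 23), (164, 25), (168, 24), (172, 27), (176, 24)]
(np.float64(-90.10965940941928), np.float64(0.06212395682369214)) [ 454.88933604 -284.91038945  317.0500164 ]
```

The knob line is now at about +6° and the collar mark at -32°, a slip of about 0.66 rad, which is well inside the limits. Next I'll look at the yokes in the tray.

```bash
python3 -m jog '[0.01,-0.06,-0.02,0,0,0,1, 0.02,-0.12,-0.02,0,0,0,1, 0.02,-0.18,-0.02,0,0,0,1, 0.02,-0.24,-0.02,0,0,0,1, 0.02,-0.3,-0.02,0,0,0,1, 0.02,-0.36,-0.02,0,0,0,1, 0.02,-0.42,-0.02,0,0,0,1, 0.02,-0.48,-0.02,0,0,0,1]'; python3 -m jog '[0,-0.03,0,0,0,5,1, 0,-0.03,0,0,0,8,1, 0,-0.03,0,0,0,8,1, 0,-0.03,0,0,0,8,1, 0,-0.03,0,0,0,8,1]';  python3 - <<'E'
from h import *
shot("wrist","t1")
E
python3 -m jog '[0,-0.05,0,0,0,0,1, 0,-0.07,0,0,0,0,1, 0,-0.07,0,0,0,0,1, 0,-0.07,0,0,0,0,1]'; python3 - <<'E'
from h import *
shot("wrist","t2")
A=[]
for n in("t1","t2"):
    im,KT=load(n); x,y=np.round(proj(KT,[542,323,60])).astype(int); x0,y0=x-75,max(0,y-112); print(n,x0,y0); A.append(im[y0:y0+225,x0:x0+150])
cv2.imwrite("pics/gt.png",cv2.resize(np.hstack(A),(800,600),interpolation=cv2.INTER_CUBIC))
E
```

```text
clock: 44.12
position: [474.7, 196.9, 337.5]
tool_rot: [3.142, -0.002, -0.0]
ft_force: [0.6, 0.3, -0.4]
gripper_width: 1.0
grip_force: 0.0
clock: 44.75
position: [475.1, 224.5, 337.6]
tool_rot: [-3.134, 0.22, -0.0]
ft_force: [0.6, 0.5, -0.0]
gripper_width: 0.998
grip_force: 0.0
clock: 45.3
position: [485.0, 292.8, 337.6]
tool_rot: [3.133, -0.221, 0.0]
ft_force: [0.6, -0.6, 0.7]
gripper_width: 1.002
grip_force: 0.0
t1 100 15
t2 150 15
```

View pics/gt.png

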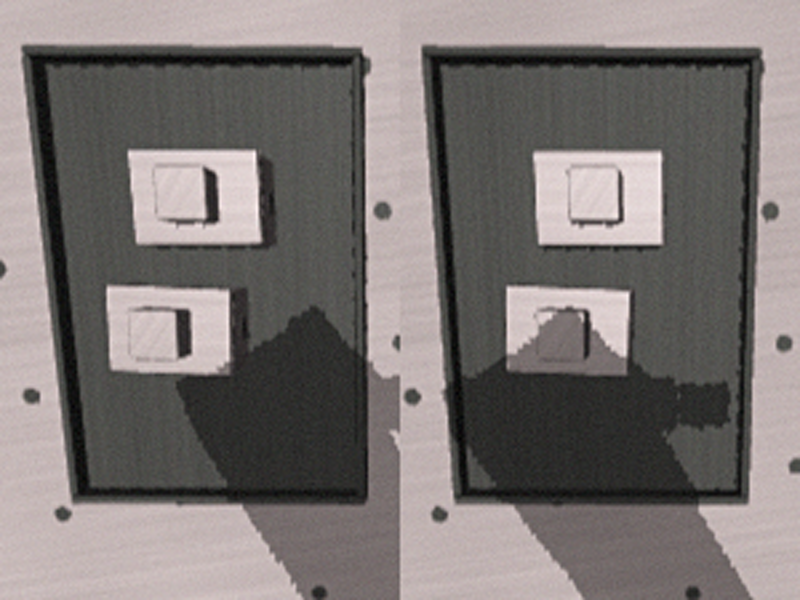

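The near yoke has been knocked sideways and forward, with its boss now at (154,335) and (563,335). The far one's boss is at (180,193) and (594,194). Both are upright. I'll measure both.

```bash
python3 - <<'E'
from h import *
K1,K2=load("t1")[1],load("t2")[1]; s=800/300
f1=lambda p:(100+p[0]/s,15+p[1]/s); f2=lambda p:(150+(p[0]-400)/s,15+p[1]/s)
for n,a,b in[("far",(180,193),(594,194)),("near",(154,335),(563,335))]: print(n,np.round(tri((K1,f1(a)),(K2,f2(b)))[0],1),np.round(plane(K1,f1(a),83),1),np.round(plane(K2,f2(b),83),1))
for n,c in[("far",[(533,151),(663,152),(662,245),(538,245)]),("near",[(506,285),(630,290),(629,376),(507,372)])]:
    q=[plane(K2,f2(p),55)[:2] for p in c]; print(n,np.round(q,1).tolist(),[np.degrees(np.arctan2(*(u-v)[::-1])) for u,v in((q[1],q[0]),(q[2],q[3]))], np.mean(q,0))
go([586,319,200],-98)
E
```

```text
far [590.2 315.8  83.1] [590.4 315.8  83. ] [590.1 315.8  83. ]
near [528.4 341.1  87.1] [528.2 342.5  83. ] [528.3 341.7  83. ]
far [[616.7, 344.5], [607.2, 281.1], [563.8, 288.0], [572.7, 350.3]] [np.float64(-98.53549937501953), np.float64(-98.13252798482405)] [590.14108741 315.97656694]
near [[555.7, 370.3], [544.2, 307.5], [500.6, 314.9], [511.8, 378.5]] [np.float64(-100.37988231704881), np.float64(-100.01949906056555)] [528.06578868 342.81277983]
shift [ 0.0963 -0.0404  0.1378] turn [ 0.  -0.  -0.1] q7 -2.14
```

```bash
python3 -c "
from h import *
go([590.2,315.8,58.5],-98.3)"; python3 -m jog '[0.04,-0.015,0,0,0,0,0.8, 0.08,-0.03,0.05,0,0,0,0.8, 0.101,-0.037,0.1,0,0,0.3,0.8, 0.101,-0.037,0.15,0,0,0.3,0.8, 0.101,-0.037,0.2,0,0,0.3,0.8, 0.101,-0.037,0.24,0,0,0.3,0.8, 0.101,-0.037,0.24,0,0,0.3,0.8]'; python3 -c "
from h import *
go([590.2,315.8,58.5],-98.3)"
```

```text
shift [ 0.1008 -0.0378  0.2793] turn [ 0.  -0.   0.2] q7 -2.14
clock: 46.22
position: [588.3, 315.1, 95.2]
tool_rot: [3.13, -0.229, -0.007]
ft_force: [0.2, 0.7, -0.2]
gripper_width: 0.801
grip_force: 0.0
shift [ 0.0019 -0.0011  0.0367] turn [ 0.2  0.2 -0.1] q7 -1.96
```

```bash
python3 -m jog '[0,-0.001,0.025,0,0,0,0.8, 0,-0.001,0.038,0,0,0,0.8, 0,-0.001,0.038,0,0,0,0.8, 0,-0.001,0.038,0,0,0,0, 0,-0.001,0.038,0,0,0,0, 0,-0.001,0.038,0,0,0,0, 0,-0.001,0.038,0,0,0,0]' 60; python3 -m jog '[0,0,-0.015,0,0,0,0, 0,0,-0.05,0,0,0,0, 0,0,-0.11,0,0,0,0, 0,0,-0.14,0,0,0,0, 0,0,-0.14,0,0,0,0, 0,0,-0.14,0,0,0,0]'; python3 -c "
from h import *
go([566,48,198],-94.5)"
```

```text
clock: 47.1
position: [590.4, 318.0, 60.4]
tool_rot: [-3.133, 0.227, -0.001]
ft_force: [-0.9, -1.3, 6.4]
gripper_width: 0.271
grip_force: 58.9
clock: 47.85
position: [589.3, 317.8, 198.7]
tool_rot: [3.133, -0.227, -0.002]
ft_force: [-0.9, 0.4, -2.3]
gripper_width: 0.272
grip_force: 59.5
shift [0.0159 0.2704 0.0009] turn [ 0.   0.1 -3.8] q7 -2.0
```

```bash
python3 -m jog '[0.003,0.055,0,0,0,-1,0, 0.006,0.11,0,0,0,-2,0, 0.01,0.165,0,0,0,-3.8,0, 0.013,0.22,0,0,0,-3.8,0, 0.016,0.27,0,0,0,-3.8,0, 0.016,0.27,0.05,0,0,-3.8,0, 0.016,0.27,0.1,0,0,-3.8,0, 0.016,0.27,0.115,0,0,-3.8,0]'; python3 -m jog '[0,0,0,0,0,0,0, 0,0,0,0,0,0,0, 0,0,0,0,0,0,0]'; python3 -c "
from h import *
go([566,48,60.5],-94.5)"
```

```text
clock: 48.85
position: [564.1, 48.3, 81.0]
tool_rot: [3.138, -0.124, -0.011]
ft_force: [0.1, 0.2, -1.3]
gripper_width: 0.264
grip_force: 59.5
clock: 49.22
position: [567.9, 48.6, 86.1]
tool_rot: [-3.139, 0.123, -0.004]
ft_force: [-0.6, -0.1, -1.9]
gripper_width: 0.265
grip_force: 59.5
shift [-0.0019  0.0007  0.0255] turn [-0.  -0.1  0. ] q7 -1.47
```

```bash
python3 -m jog '[0,0,0.015,0,0,0,0, 0,0,0.025,0,0,0,0, 0,0,0.0255,0,0,0,0, 0,0,0.0255,0,0,0,0.4, 0,0,0.0255,0,0,0,0.8, 0,0,0.0255,0,0,0,0.8, 0,0,-0.03,0,0,0,0.8, 0,0,-0.09,0,0,0,0.8]'; python3 -m jog '[-0.01,-0.06,-0.02,0,0,2,0.8, -0.02,-0.12,-0.02,0,0,4,0.8, -0.03,-0.18,-0.02,0,0,5.7,0.8, -0.04,-0.24,-0.02,0,0,5.7,0.8, -0.05,-0.29,-0.02,0,0,5.7,0.8, -0.05,-0.29,-0.02,0,0,5.7,0.8, -0.05,-0.29,-0.02,0,0,5.7,0.8]'; python3 -c "
from h import *
go([528.2,342,58.5],-100.2)"
```

```text
clock: 50.22
position: [566.3, 48.3, 175.1]
tool_rot: [3.138, -0.124, -0.004]
ft_force: [2.2, 1.2, 0.1]
gripper_width: 0.804
grip_force: 0.0
clock: 51.1
position: [539.8, 340.6, 194.3]
tool_rot: [3.128, -0.279, -0.0]
ft_force: [0.6, -0.5, 0.4]
gripper_width: 0.8
grip_force: 0.0
shift [-0.0117  0.0006  0.1358] turn [ 0.1 -0.  -0. ] q7 -2.09
```

```bash
python3 -m jog '[-0.0117,0.0006,0.03,0,0,0,0.8, -0.0117,0.0006,0.08,0,0,0,0.8, -0.0117,0.0006,0.115,0,0,0,0.8, -0.0117,0.0006,0.135,0,0,0,0.8, -0.0117,0.0006,0.136,0,0,0,0.8, -0.0117,0.0006,0.136,0,0,0,0.8]'; python3 -m jog '[0,0,0,0,0,0,0, 0,0,0,0,0,0,0, 0,0,0,0,0,0,0, 0,0,0,0,0,0,0, 0,0,-0.015,0,0,0,0, 0,0,-0.05,0,0,0,0, 0,0,-0.11,0,0,0,0, 0,0,-0.14,0,0,0,0]'; python3 -m jog '[0,0,0,0,0,0,0, 0,0,0,0,0,0,0]'; python3 -c "
from h import *
go([467,56,198],-94.5)"
```

```text
clock: 51.85
position: [529.2, 342.0, 59.6]
tool_rot: [-3.129, 0.282, -0.002]
ft_force: [0.4, 0.5, 0.4]
gripper_width: 0.799
grip_force: 0.0
clock: 52.85
position: [529.1, 343.0, 202.5]
tool_rot: [-3.127, 0.28, -0.005]
ft_force: [1.2, -0.5, -3.0]
gripper_width: 0.266
grip_force: 59.3
clock: 53.1
position: [527.4, 342.8, 198.0]
tool_rot: [3.129, -0.279, -0.002]
ft_force: [0.2, -0.3, -2.4]
gripper_width: 0.269
grip_force: 59.3
shift [-8.80e-03  2.93e-01  2.00e-04] turn [ 0.   0.1 -5.7] q7 -2.1
```

```bash
python3 -m jog '[-0.002,0.055,0,0,0,-2,0, -0.004,0.11,0,0,0,-4,0, -0.006,0.165,0,0,0,-5.7,0, -0.008,0.22,0,0,0,-5.7,0, -0.009,0.275,0,0,0,-5.7,0, -0.009,0.293,0.05,0,0,-5.7,0, -0.009,0.293,0.1,0,0,-5.7,0, -0.009,0.293,0.115,0,0,-5.7,0]'; python3 -m jog '[0,0,0,0,0,0,0, 0,0,0,0,0,0,0, 0,0,0,0,0,0,0]'; python3 -c "
from h import *
go([467,56,60],-94.5)"
```

```text
clock: 54.1
position: [464.7, 55.3, 80.2]
tool_rot: [3.137, -0.125, -0.01]
ft_force: [-0.2, 0.2, -1.2]
gripper_width: 0.271
grip_force: 59.4
clock: 54.48
position: [467.9, 56.3, 84.2]
tool_rot: [-3.139, 0.123, -0.002]
ft_force: [-0.2, -0.3, -1.5]
gripper_width: 0.268
grip_force: 59.5
shift [-0.0009  0.0004  0.0242] turn [-0.  -0.1  0. ] q7 -1.46
```

```bash
python3 -m jog '[0,0,0.015,0,0,0,0, 0,0,0.024,0,0,0,0, 0,0,0.0242,0,0,0,0, 0,0,0.0242,0,0,0,0.4, 0,0,0.0242,0,0,0,0.8, 0,0,0.0242,0,0,0,0.8, 0,0,-0.03,0,0,0,0.8, 0,0,-0.09,0,0,0,0.8]'; python3 -m jog '[-0.01,0.05,-0.06,0,0,-4.5,1, -0.01,0.1,-0.12,0,0,-4.5,1, -0.01,0.15,-0.18,0,0,-4.5,1, -0.01,0.2,-0.22,0,0,-4.5,1, -0.01,0.2,-0.22,0,0,-4.5,1, -0.01,0.2,-0.22,0,0,-4.5,1]'; python3 - <<'E'
from h import *
im,_=shot("wrist","e1"); t,_=shot("top","e2")
cv2.imwrite("pics/e.png",np.hstack([cv2.resize(im,(450,338)),cv2.resize(t[110:250,180:350],(340,338))]))
E
```

```text
clock: 55.48
position: [466.8, 55.8, 174.5]
tool_rot: [3.138, -0.124, -0.003]
ft_force: [1.5, 0.7, 0.5]
gripper_width: 0.799
grip_force: 0.0
clock: 56.22
position: [441.8, -145.8, 396.0]
tool_rot: [3.14, -0.008, 0.007]
ft_force: [-0.4, -0.2, -1.0]
gripper_width: 1.002
grip_force: 0.0
```

View pics/e.png

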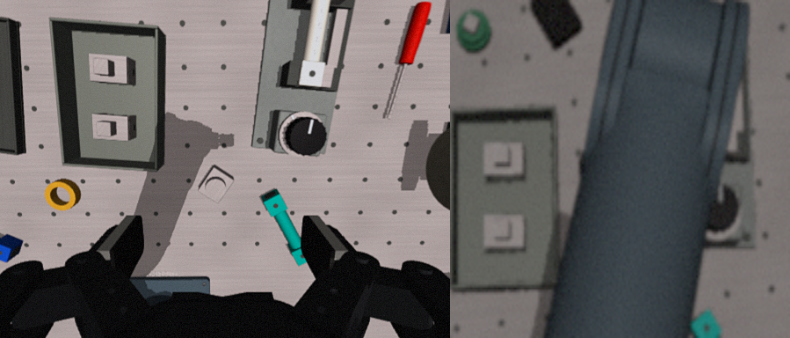

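Both yokes stand upright in the bin, at (108,68) and (114,126) in the left panel. The pylon is clamped in the vise and nothing touches the robot. I'm handing in the job.

```bash
python3 -c "
from workcell import ticket
print(ticket.hand_in())"
```

```text
the job is handed in; nothing more can be done
None
```

Job handed in with no verdict returned: both yokes stand upright in the bin, the pylon is clamped in the vise, the knob has slipped about 0.66 rad by the camera, and I moved none of the bystanding parts.

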